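# Seat the embossing die and close the clamp over it

## Task

Set the steel embossing die into the nest of the tag press jig and press it down past the stiff lift pad until you feel it sit fully home on the bed; prove it with a firm push of about 20 N (15 to 30), never more. Only then gently swing the hinged clamp over it and shut it all the way, leaving the stock lying around undisturbed.

Things in the scene. Friction and masses are not known exactly. Their poses are not given: they have to be found in the camera images.
- die: Steel die plate 60 (x) x 56 (y) x 22 mm with a wooden grip rib on its middle, 36 long (x) x 16 wide (y) x 28 mm high (top 50 mm above the underside). 0.2 to 0.3 kg. Origin: centre of the underside; z up. Lies flat on the table, right of the jig. It may go into the nest turned by half a turn, long side along the nest's long side.
- jig: Tag press jig fixed to the table: block 174 x 116 x 36 mm (own x -62 to +112, y +-58). In its top the nest, a chamfered pocket 64 (x) x 60 (y) mm. Origin: underside, below the nest's centre; x points from nest to clamp hinge, z up. The clamp's hinge axis is parallel to its y.
- seat_pin (a joint): Two small sprung brass pins (0.7 N) in the bed, standing 2.4 mm above it: value 0 m when free, 0.0024 when the die lies fully home on the bed. The reading is about as noisy as their travel.
- nest_mouth (a point): Centre of the nest's mouth, at the block's top, 36 mm above the table; jig's axes. The bed lies 12 to 22 mm below it, set differently each time, not measured. A 36 mm lift pad starts 4 to 7 mm above the bed; it sinks under about 9 N in all (die's weight included) and stays where pushed. So the die stops on the pad, sinks against steady resistance; on the bed the force rises by 15 N/mm.
- clamp_hinge (a point): Middle of the clamp's hinge axis, 85 mm along the jig's x from the nest's centre, 59 mm above the table; same axes as the jig.
- clamp (a joint): Clamp angle, rad: 0 shut (level, pointing along the jig's -x over the die, the rib standing up through its window), 1.57 upright; starts at 1.68 to 1.88, leaning away from the nest. The stiff hinge holds it at any angle; 2 to 4 N at the tab moves it. Frame 54 mm wide, 10 mm thick, window 32 x 117 mm; two sprung feet (up to 2.5 N) beneath press on the die.
- clamp_tab (a point): Middle of the outer face (on top when shut, turned away from the nest when upright) of the finger tab at the clamp's free end; tab 30 long x 34 wide x 8 mm thick. 150 mm from the hinge axis and 4 mm above its middle plane. z points out of this face, x towards the hinge. Push on this face to shut the clamp.
- coasters_plum: Bystander: loose plum coaster stack, 115 mm across, 28 mm high, left of the jig; origin centre of underside.
- case_sage: Bystander: striped glasses sleeve 208 x 91 x 25 mm lying at the right; origin centre of underside.
There are look-alikes about, which are no part of the job. Of the things that look like the die, the smaller one is meant.

How it is judged:
By the outcome, as a careful person would: the job done as asked, in the order asked, and still so for the second after the job is handed in, with the robot touching nothing.
It also fails if it takes over 67 s, if anything falls off the work surface, if the arm or the gripper's body presses on something with over 40 N, if the wrist force passes 120 N, or if a joint passes its speed limit or range.

## Robot

A 6-joint arm with a two-finger parallel gripper is mounted at the origin on a cart in front of the work surface, level with it; the furniture and walls round the work are solid. World frame = base frame: x ahead of the robot, y to its left, z up, the work surface at z = 0. Lengths are in m, angles in degrees, forces in N, time in s.
With the tool pointing down it reaches from about 0.4 to 0.825 m from the base axis. Payload 7 kg.
Tool frame: the origin (TCP) lies at the centre of the arm's flange, where the gripper is bolted on; the fingertips stand 178 mm ahead of it and the grasp point (between the pads) lies 159 mm ahead of it; x points along the fingers, y is the direction in which the jaws open and shut, and the axes are right-handed (so a half turn about x gives the same grasp; the last joint's range is limited). The gripper opens to 88 mm and grips with 3 to 60 N. Pads are 19 mm wide; open, the fingers measure 130 mm over their backs; the gripper's body (78 mm by 193 mm) begins 47 mm behind the grasp point.
Start: joints at [-54.769, 20.546, 0.682, 0, -70.136, -16.507], TCP at [0.217, -0.639, 0.405] pointing down, gripper open.
Joint ranges: [-176.03, 176.03], [-82.01, 121.73], [-58.28, 71.71], [-173.87, 95.51], [-174.79, -0.11], [-173.66, 173.66]. Speed limits (degrees/s): [136.94, 136.94, 172.46, 180, 180, 180].

## Interface

Orientations are given as [roll, pitch, yaw] about the fixed x, y, z axes, in that order (R = Rz(yaw) Ry(pitch) Rx(roll)).
In Python, from plant import ctrl gives the robot as it stands. The module is installed in compiled form; this text tells all that it offers.
- The arm moves only by the shell command python3 -m inch 'ROWS'. ROWS is JSON, one flat list of numbers, 7 for each row, row after row: the shift along the tool's x, y, z in m, then the turn, a rotation vector about the tool's x, y, z in degrees, then the finger opening in m, from 0 to 0.0876. In form: [dx, dy, dz, rx, ry, rz, hand, dx, dy, dz, rx, ry, rz, hand, ...]. A call has 1 to 20 rows; each row shifts and turns the pose as measured when the row begins, along the tool's axes as they then stand; what a row does not reach is not made up. A row lasts 1/8 s, in which the tool goes at most 62.5 mm and 10.7 degrees, less where a joint would pass 70% of its speed; a pose out of reach is approached as far as the arm can. A call with a gripper value outside its range is refused whole. The fingers move at their own pace and stop on an object; the grip force is fixed at half the most. Time passes only in rows, so rows that do not move let the fingers close. It gives the time, the measured TCP pose, the force and the opening at its end, in the units of the state.
- ctrl.get_obs(): the state, without advancing time (a new reading comes with each control period).
- ctrl.snapshot(name): name is "side" or "top"; returns a dict with "color" (400x640x3 uint8, red, green, blue), "depth" (400x640 float32, m along the optical axis (not along the pixel's ray), 0 where there is no reading), "K" (3x3 intrinsics, pixels), "k1" (the pictures are not rectified: a ray, as slopes to the right and down, at radius r is drawn at 1 + k1 r^2 times it, then the intrinsics apply), "position" and "attitude" of the camera in the world. Camera axes: x right, y up, looking along -z (the intrinsics and any distortion apply to the point x, -y, -z); pixel columns grow to the right and rows downward; lengths in m; the calibration is good to about 2 mm. A picture is of the moment at which its call begins.
- ctrl.close_job(): hands the job in, once; it reports no verdict.
The state is a dict: "clock": time; "joint_pos": joint angles; "qvel": joint speeds; "tau": joint torques, N m; "tool_pos": TCP position; "orientation": TCP orientation; "force": force on the tool from outside, world axes, zero at the start; "moment": the same for the moment, N m; "opening": finger opening in m.
Only numpy, scipy, OpenCV 4.12 (cv2) and the standard library are available. Lean on these libraries where they do the work, as an engineer would, in place of code of your own. Each camera call takes 0.05 s, during which the arm holds its last target.

## Working session

There is one attempt and no reset: what is moved stays moved. The work goes in short steps, Python scripts to look and compute and a shell command to move; the robot and the scene stay as the last step left them, time stands still between calls to the robot, and variables do not carry over. Pictures are saved under pics/ and viewed, and the job is handed in when it is done.

```bash
mkdir -p pics; ls
python3 - <<'E'
from plant import ctrl
import cv2,numpy as np
print(ctrl.get_obs())
for n in("top","side"):
    s=ctrl.snapshot(n); cv2.imwrite(f"pics/{n}0.png",s["color"][:,:,::-1]); print(n,s["K"],s["k1"],s["position"],s["attitude"])
    np.savez(f"{n}0.npz",**s)
E
```

```text
pics
{'clock': 0.0, 'joint_pos': array([-5.47692459e+01,  2.05881774e+01,  6.35865367e-01, -1.92202322e-02,
       -7.01387807e+01, -1.65078899e+01]), 'qvel': array([ 0.0937076 ,  0.10611211, -0.09518013,  0.00520677, -0.08469866,
        0.03214492]), 'tau': array([-3.73946577e-04, -5.82717812e+01,  2.93044442e+01,  6.99750245e+00,
        6.56617165e-03, -1.45724393e-04]), 'tool_pos': array([ 0.21660942, -0.63908785,  0.40377797]), 'orientation': array([ 95.29001467,  89.90713196, 114.00633455]), 'force': array([-0.07176187, -0.50293259,  0.64990437]), 'moment': array([-0.02198165, -0.03196304, -0.03672355]), 'opening': 0.0878649291635765}
top [[514.14781189   0.         317.38873268]
 [  0.         514.14781189 195.94964622]
 [  0.           0.           1.        ]] -0.1639216847557284 [-0.34115312  0.11977126  1.57824028] [  30.37220013    0.49379544 -102.82171297]
side [[518.83604443   0.         319.17444185]
 [  0.         518.83604443 197.3528906 ]
 [  0.           0.           1.        ]] -0.04045929933860949 [0.07225314 0.9089176  0.93959757] [  50.1306422    -0.93259997 -155.35952081]
```

View pics/top0.png

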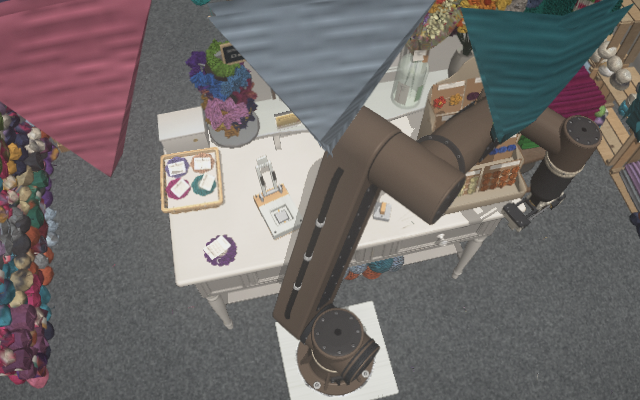

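View pics/side0.png

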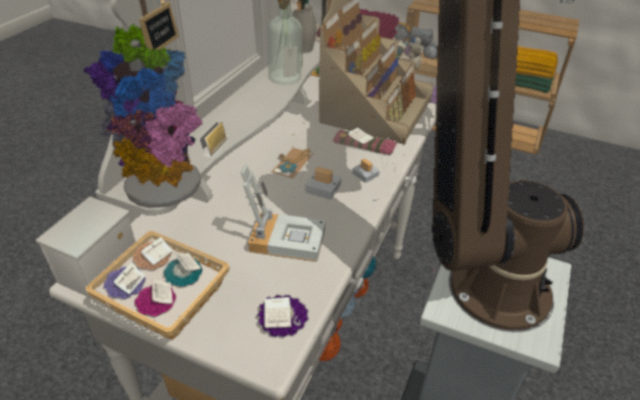

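The top view shows the jig at (277,205) and one die candidate at (382,210), with the arm covering the rest. The side view shows the jig at (287,235) and two die-like blocks at (322,182) and (366,168). It also shows the coasters at (282,315) and the sleeve at (365,140).

```bash
cat > h.py <<'E'
import numpy as np,cv2
from scipy.spatial.transform import Rotation as R
def undist(s,uv):
    K=s["K"];k=float(s["k1"]);uv=np.asarray(uv,float).reshape(-1,2)
    return cv2.undistortPoints(uv.reshape(-1,1,2),K,np.array([k,0,0,0.])).reshape(-1,2)
def rays(s,uv):
    p=undist(s,uv); d=np.c_[p[:,0],-p[:,1],-np.ones(len(p))]
    return R.from_euler('xyz',s["attitude"],degrees=True).apply(d)
def at_z(s,uv,z):
    d=rays(s,uv);c=np.asarray(s["position"]);return c+d*((z-c[2])/d[:,2])[:,None]
def cloud(s):
    v,u=np.mgrid[0:400,0:640];d=rays(s,np.c_[u.ravel(),v.ravel()])
    P=np.asarray(s["position"])+d*s["depth"].ravel()[:,None]
    P[s["depth"].ravel()<=0]=np.nan
    return P.reshape(400,640,3)
def proj(s,P):
    q=R.from_euler('xyz',s["attitude"],degrees=True).inv().apply(np.asarray(P)-s["position"])
    x=q[:,0]/-q[:,2];y=-q[:,1]/-q[:,2];f=1+s["k1"]*(x*x+y*y);K=s["K"]
    return np.c_[x*f*K[0,0]+K[0,2],y*f*K[1,1]+K[1,2]]
def crop(s,x0,y0,x1,y1,k,name):
    cv2.imwrite(name,cv2.resize(s["color"][y0:y1,x0:x1,::-1],None,fx=k,fy=k,interpolation=cv2.INTER_CUBIC))
E
python3 - <<'E'
from h import *
s=dict(np.load("side0.npz"));t=dict(np.load("top0.npz"))
crop(s,230,130,430,270,4,"pics/c1.png"); crop(t,230,140,430,260,4,"pics/c2.png")
for n,q,pts in(("s",s,[(322,182),(321,175),(366,168),(367,162),(295,160),(297,236),(282,315),(365,140),(340,230)]),("t",t,[(382,210),(279,214),(221,248)])):
    C=cloud(q)
    for u,v in pts: print(n,u,v,C[v,u].round(3))
E
```

```text
s 322 182 [ 0.535 -0.156  0.027]
s 321 175 [ 0.537 -0.152  0.054]
s 366 168 [ 0.444 -0.267  0.032]
s 367 162 [ 0.446 -0.277  0.047]
s 295 160 [ 0.662 -0.235  0.013]
s 297 236 [0.503 0.069 0.024]
s 282 315 [0.422 0.303 0.025]
s 365 140 [ 0.505 -0.422  0.02 ]
s 340 230 [ 0.422 -0.021  0.001]
t 382 210 [ 0.43  -0.267  0.053]
t 279 214 [0.509 0.075 0.026]
t 221 248 [0.43  0.29  0.016]
```

View pics/c1.png

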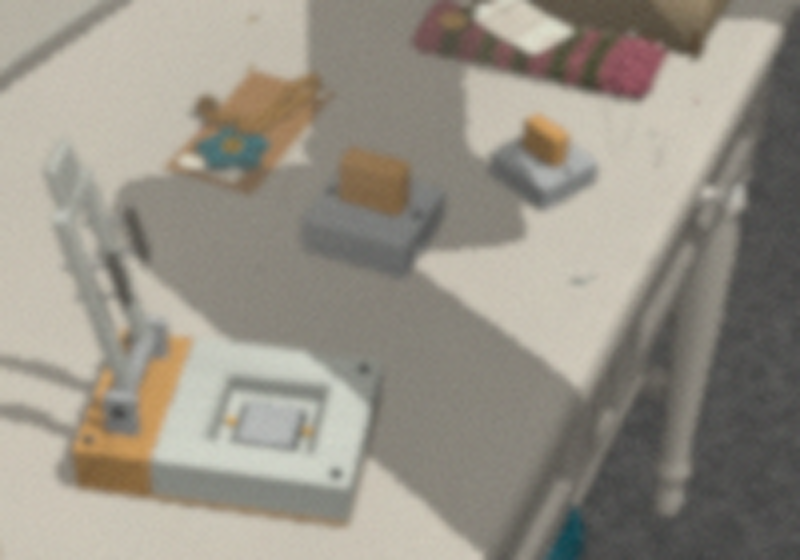

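View pics/c2.png

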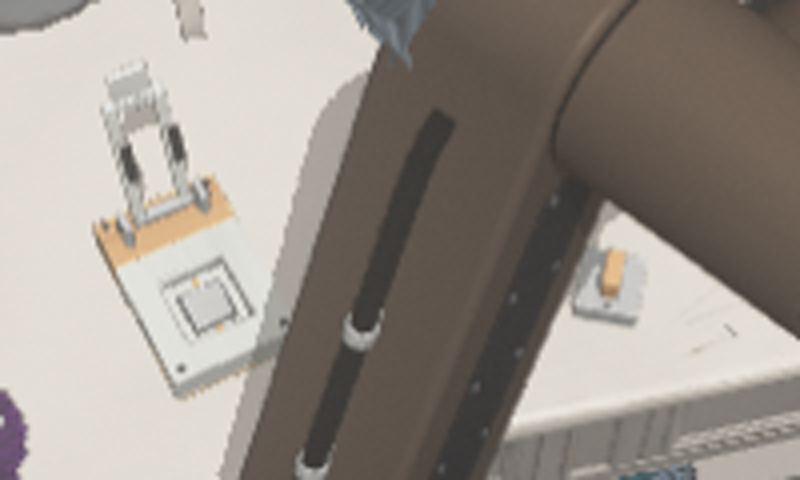

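Candidates for the die in the side view are the grey block with a rib at (322,182), which is bigger, and the one at (366,168), which is smaller. The description picks the smaller one. I'll measure both to check.

Run:
```python
from h import *
s=dict(np.load("side0.npz"));t=dict(np.load("top0.npz"))
for n,q in(("s",s),("t",t)):
    C=cloud(q)
    for nm,c,r,zr in(("small",(.445,-.267),.06,(.012,.03)),("smallrib",(.445,-.267),.05,(.04,.06)),("big",(.53,-.155),.07,(.012,.036)),("bigrib",(.53,-.155),.05,(.045,.08)),("jigtop",(.51,.07),.13,(.03,.042)),("jigtop",(.51,.07),.13,(.03,.042)),("tab",(.6,.12),.2,(.16,.25))):
        m=(np.hypot(C[...,0]-c[0],C[...,1]-c[1])<r)&(C[...,2]>zr[0])&(C[...,2]<zr[1])
        P=C[m]
        if len(P)>10: print(n,nm,len(P),P.mean(0).round(4),np.round(np.array(cv2.minAreaRect(P[:,:2].astype(np.float32)*1000)[0]+cv2.minAreaRect(P[:,:2].astype(np.float32)*1000)[1]+(cv2.minAreaRect(P[:,:2].astype(np.float32)*1000)[2],)),1),'z',np.percentile(P[:,2],[5,50,95]).round(4))
    m=(np.abs(C[...,0]-.42)<.05)&(np.abs(C[...,1]+.1)<.05);print("table z",np.nanmedian(C[m][:,2]),np.nanstd(C[m][:,2]))
# close crops
crop(s,340,145,400,190,12,"pics/d_s.png"); crop(t,360,190,410,230,14,"pics/d_t.png")
crop(s,235,155,345,265,5.4,"pics/j_s.png"); crop(t,245,145,315,245,6,"pics/j_t.png")
```

```text
s small 223 [ 0.4436 -0.2652  0.0206] [ 445.9 -277.3   63.6   67.3   67.2] z [0.0137 0.021  0.027 ]
s smallrib 63 [ 0.4455 -0.2729  0.0471] [ 445.4 -275.1   19.2   36.7   62.6] z [0.0407 0.0475 0.052 ]
s big 466 [ 0.526  -0.1448  0.0263] [ 532.5 -158.6   82.    83.2    1.2] z [0.0144 0.0281 0.0327]
s bigrib 181 [ 0.5317 -0.1555  0.0602] [ 533.3 -159.4   28.2   50.7   85.5] z [0.047  0.0633 0.0688]
s jigtop 1673 [0.5217 0.0782 0.035 ] [527.7  72.8 174.8 124.5  14.6] z [0.0316 0.035  0.0383]
s jigtop 1673 [0.5217 0.0782 0.035 ] [527.7  72.8 174.8 124.5  14.6] z [0.0316 0.035  0.0383]
s tab 1652 [0.7294 0.1662 0.193 ] [718.5  94.7 235.7 192.   35.4] z [0.1642 0.1754 0.2426]
table z -0.18531689118539474 0.33509882040369926
t small 217 [ 0.4408 -0.2732  0.0216] [ 446.3 -276.2   55.9   66.8   65.1] z [0.015  0.0218 0.0281]
t smallrib 46 [ 0.444  -0.2755  0.0491] [ 445.4 -275.9   15.6   35.6   65.7] z [0.0425 0.0494 0.055 ]
t jigtop 992 [0.5206 0.075  0.0362] [525.7  74.7 179.  116.8  14.8] z [0.031  0.0361 0.041 ]
t jigtop 992 [0.5206 0.075  0.0362] [525.7  74.7 179.  116.8  14.8] z [0.031  0.0361 0.041 ]
t tab 1015 [0.7292 0.1448 0.1897] [716.7  93.  239.5 196.5  35.2] z [0.1636 0.176  0.2414]
table z -0.7525042804870101 0.10130125256222998
```

View pics/d_s.png

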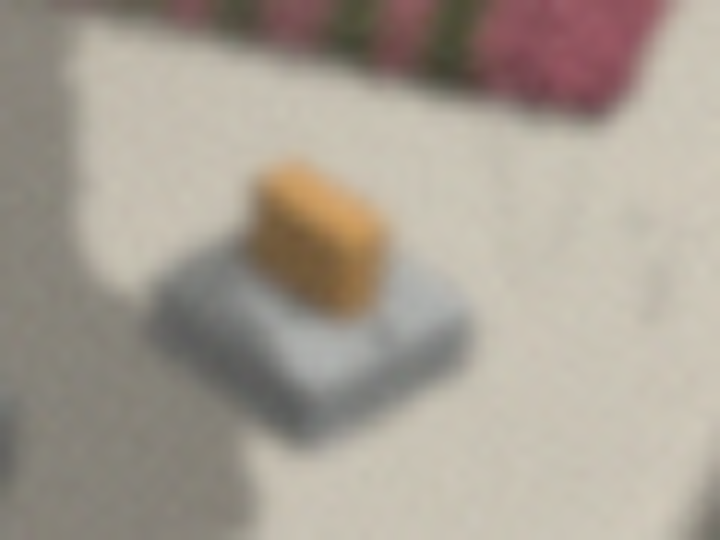

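View pics/d_t.png

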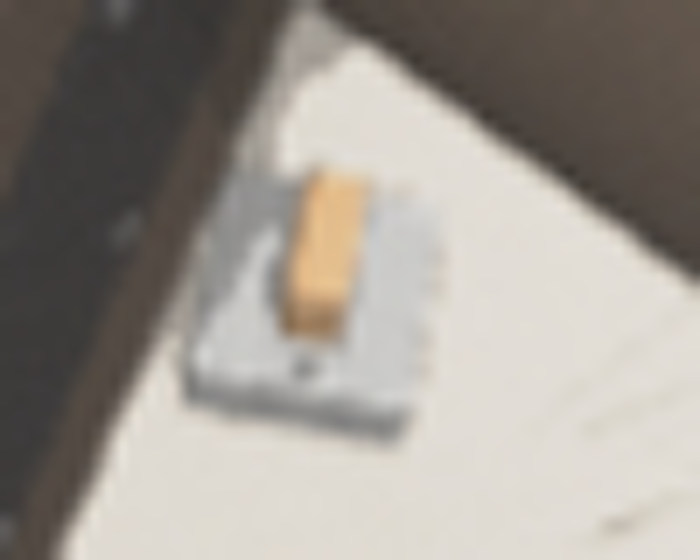

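View pics/j_s.png

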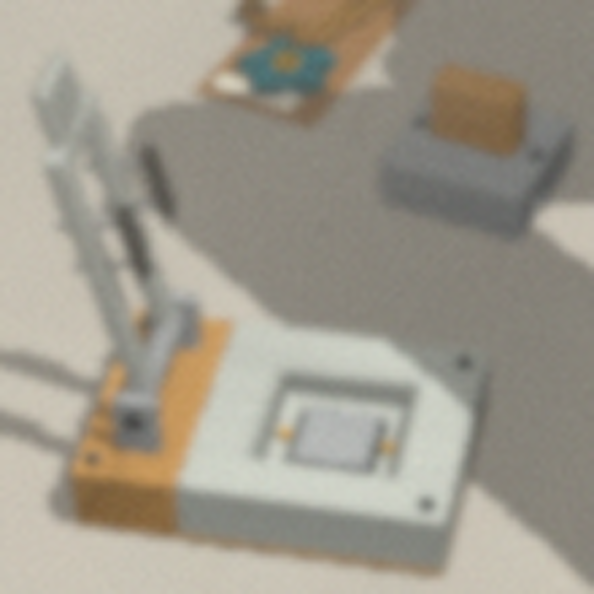

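View pics/j_t.png

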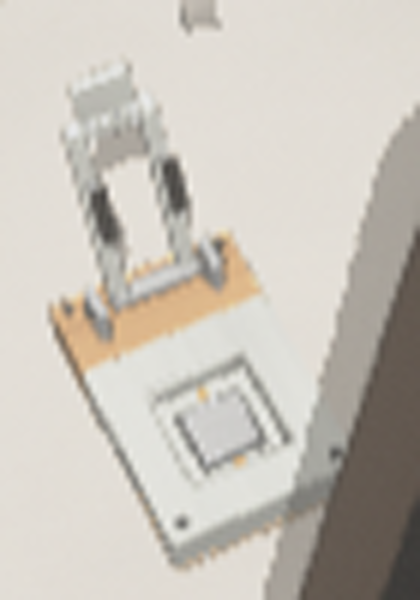

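The smaller block measures about 60 x 60 mm and 22 mm high with a 16 x 36 mm rib, so it matches the die. The bigger one is about 80 mm and is the look-alike. Next I'll refine the poses by fitting model edges in each camera.

```bash
cat > fit.py <<'E'
from h import *
from scipy.optimize import minimize
def rect(x0,x1,y0,y1,z,n=60):
    c=np.array([(x0,y0),(x1,y0),(x1,y1),(x0,y1),(x0,y0)],float)
    p=np.concatenate([np.linspace(c[i],c[i+1],n,endpoint=False) for i in range(4)])
    t=np.repeat([(c[i+1]-c[i])/np.linalg.norm(c[i+1]-c[i]) for i in range(4)],n,0)
    return np.c_[p,np.full(len(p),z)],np.c_[t,np.zeros(len(p))]
def join(*a): return np.concatenate([x[0] for x in a]),np.concatenate([x[1] for x in a])
DIE=join(rect(-.03,.03,-.028,.028,.022),rect(-.018,.018,-.008,.008,.050))
JIG=join(rect(-.062,.112,-.058,.058,.036),rect(-.032,.032,-.03,.03,.036))
def fit(s,model,x0,sig=1.2,z=0.,span=(.006,.006,4)):
    g=cv2.GaussianBlur(s["color"].astype(np.float32),(0,0),sig)
    gx=cv2.Sobel(g,cv2.CV_32F,1,0,ksize=3)/8;gy=cv2.Sobel(g,cv2.CV_32F,0,1,ksize=3)/8
    P,T=model
    def f(p):
        c,si=np.cos(np.radians(p[2])),np.sin(np.radians(p[2]));M=np.array([[c,-si,0],[si,c,0],[0,0,1]])
        W=P@M.T+[p[0],p[1],z];uv=proj(s,W);uv2=proj(s,W+T@M.T*.002);d=uv2-uv;d/=np.linalg.norm(d,axis=1)[:,None]
        u=uv.astype(np.float32)
        a=cv2.remap(gx,u[:,:1],u[:,1:],1)[:,0];b=cv2.remap(gy,u[:,:1],u[:,1:],1)[:,0]
        return -np.minimum(np.abs(-a*d[:,1:]+b*d[:,:1]).mean(1) if a.ndim>1 else np.abs(-a*d[:,1]+b*d[:,0]),12).mean()
    best=None
    for dx in np.linspace(-1,1,7):
      for dy in np.linspace(-1,1,7):
        for da in np.linspace(-1,1,5):
            p=np.array(x0)+np.array([dx,dy,da])*span;v=f(p)
            if best is None or v<best[0]: best=(v,p)
    p=best[1]
    r=minimize(f,p,method="Nelder-Mead",options=dict(initial_simplex=[p,p+[.002,0,0],p+[0,.002,0],p+[0,0,1]],xatol=1e-5,fatol=1e-4))
    return r.x,r.fun
def draw(s,model,p,name,box,k,z=0.):
    c,si=np.cos(np.radians(p[2])),np.sin(np.radians(p[2]));M=np.array([[c,-si,0],[si,c,0],[0,0,1]])
    uv=proj(s,model[0]@M.T+[p[0],p[1],z]);x0,y0,x1,y1=box
    im=cv2.resize(s["color"][y0:y1,x0:x1,::-1],None,fx=k,fy=k,interpolation=cv2.INTER_CUBIC)
    for q in (uv-[x0,y0]+.5)*k: cv2.circle(im,tuple(int(v) for v in q),1,(0,0,255),-1)
    cv2.imwrite(name,im);return im
E
python3 - <<'E'
from fit import *
s=dict(np.load("side0.npz"));t=dict(np.load("top0.npz"))
ims=[]
for n,q in(("s",s),("t",t)):
    for m,M,x0 in(("die",DIE,[.4455,-.2755,-25]),("die",DIE,[.4455,-.2755,-115]),("jig",JIG,[.502,.067,14.8])):
        r=fit(q,M,x0);print(n,m,r[0].round(4),r[1].round(2))
        if x0[2]==-115: continue
        box=dict(s=dict(die=(340,145,400,190),jig=(235,195,335,265)),t=dict(die=(360,190,410,230),jig=(245,175,325,245)))[n][m]
        ims.append(cv2.resize(draw(q,M,r[0],"/tmp/x.png",box,8),(400,300)))
cv2.imwrite("pics/fit.png",np.vstack([np.hstack(ims[:2]),np.hstack(ims[2:])]))
E
```

```text
s die [  0.4489  -0.2736 -26.7789] -9.17
s die [   0.4558   -0.2631 -122.2511] -8.41
s jig [ 0.5038  0.0707 13.234 ] -8.77
t die [  0.4454  -0.2761 -28.013 ] -8.43
t die [   0.4503   -0.2697 -127.1529] -7.11
t jig [ 0.5027  0.066  15.4996] -9.37
```

View pics/fit.png

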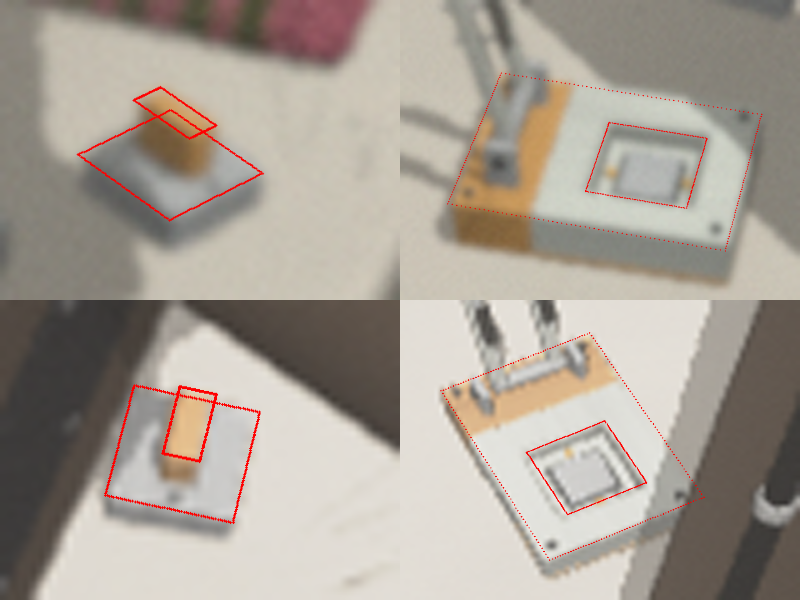

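```bash
cat > fit2.py <<'E'
from fit import *
def box(x0,x1,y0,y1,z0,z1,n=40):
    """edges with the two adjacent face normals"""
    E=[];X=(x0,x1);Y=(y0,y1);Z=(z0,z1);s=(-1,1)
    for i in(0,1):
        for j in(0,1):
            E.append(((x0,Y[i],Z[j]),(x1,Y[i],Z[j]),(0,s[i],0),(0,0,s[j])))
            E.append(((X[i],y0,Z[j]),(X[i],y1,Z[j]),(s[i],0,0),(0,0,s[j])))
            E.append(((X[i],Y[j],z0),(X[i],Y[j],z1),(s[i],0,0),(0,s[j],0)))
    return [tuple(np.array(a,float) for a in e) for e in E]
def hole(x0,x1,y0,y1,z): # mouth edges, always visible
    u=np.array([0,0,1.]);c=[np.array(p) for p in((x0,y0,z),(x1,y0,z),(x1,y1,z),(x0,y1,z))]
    return [(c[i],c[(i+1)%4],u,u) for i in range(4)]
DIE2=box(-.03,.03,-.028,.028,0,.022)+box(-.018,.018,-.008,.008,.022,.05)
JIG2=box(-.062,.112,-.058,.058,0,.036)+hole(-.032,.032,-.03,.03,.036)
def sample(s,model,p,z):
    Rz=R.from_euler('z',p[2],degrees=True);o=np.array([p[0],p[1],z]);A=[];B=[]
    for a,b,n1,n2 in model:
        m=o+Rz.apply((a+b)/2);v=np.asarray(s["position"])-m
        if max(v@Rz.apply(n1),v@Rz.apply(n2))<=0: continue
        L=np.linalg.norm(b-a);n=max(6,int(L/.0015));q=o+Rz.apply(a+(b-a)*np.linspace(.06,.94,n)[:,None])
        A.append(q);B.append(np.repeat(Rz.apply((b-a)/L)[None],n,0))
    return np.concatenate(A),np.concatenate(B)
def fit2(S,model,x0,sig=1.0,cap=20,z=0.,span=(.008,.008,5)):
    G=[]
    for s in S:
        g=cv2.GaussianBlur(s["color"].astype(np.float32),(0,0),sig);G.append((cv2.Sobel(g,cv2.CV_32F,1,0,ksize=3)/8,cv2.Sobel(g,cv2.CV_32F,0,1,ksize=3)/8))
    def f(p):
        v=0
        for s,(gx,gy) in zip(S,G):
            W,T=sample(s,model,p,z);uv=proj(s,W);d=proj(s,W+T*.002)-uv;d/=np.linalg.norm(d,axis=1)[:,None];u=uv.astype(np.float32)
            a=cv2.remap(gx,u[:,0],u[:,1],1);b=cv2.remap(gy,u[:,0],u[:,1],1);a=a.reshape(len(u),-1);b=b.reshape(len(u),-1)
            v-=np.minimum(np.abs(-a*d[:,1:]+b*d[:,:1]).max(1),cap).mean()
        return v
    c=[(f(p),tuple(p)) for p in (np.array(x0)+np.array([dx,dy,da])*span for dx in np.linspace(-1,1,9) for dy in np.linspace(-1,1,9) for da in np.linspace(-1,1,7))]
    c.sort();best=None
    for _,p in c[:6]:
        p=np.array(p);r=minimize(f,p,method="Nelder-Mead",options=dict(initial_simplex=[p,p+[.0015,0,0],p+[0,.0015,0],p+[0,0,1]],xatol=1e-5,fatol=1e-4))
        if best is None or r.fun<best.fun: best=r
    return best.x,best.fun
def draw2(s,model,p,box,k,z=0.):
    W,_=sample(s,model,p,z);x0,y0,x1,y1=box
    im=cv2.resize(s["color"][y0:y1,x0:x1,::-1],None,fx=k,fy=k,interpolation=cv2.INTER_CUBIC)
    for q in (proj(s,W)-[x0,y0]+.5)*k: cv2.circle(im,tuple(int(v) for v in q),1,(0,0,255),-1)
    return im
E
python3 - <<'E'
from fit2 import *
s=dict(np.load("side0.npz"));t=dict(np.load("top0.npz"))
ims=[]
for m,M,x0 in(("die",DIE2,[.4455,-.2755,-25]),("jig",JIG2,[.502,.067,14.8])):
    print(m,"both",fit2([s,t],M,x0))
    for n,q in(("s",s),("t",t)):
        r=fit2([q],M,x0);print(n,m,r[0].round(4),r[1].round(2))
        b=dict(s=dict(die=(340,145,400,190),jig=(235,195,335,270)),t=dict(die=(360,190,410,230),jig=(245,175,325,245)))[n][m]
        ims.append(cv2.resize(draw2(q,M,r[0],b,8),(400,300)))
cv2.imwrite("pics/fit2.png",np.vstack([np.hstack(ims[:2]),np.hstack(ims[2:])]))
E
```

```text
die both (array([  0.44730384,  -0.27623081, -24.71203815]), np.float64(-28.90073376539557))
s die [  0.4483  -0.2772 -23.7295] -14.29
t die [  0.446   -0.2757 -24.8331] -14.96
jig both (array([ 0.50375823,  0.06846407, 15.23351328]), np.float64(-24.482502491261435))
s jig [ 0.5059  0.0681 15.8889] -13.29
t jig [ 0.5023  0.0685 15.5846] -11.71
```

View pics/fit2.png

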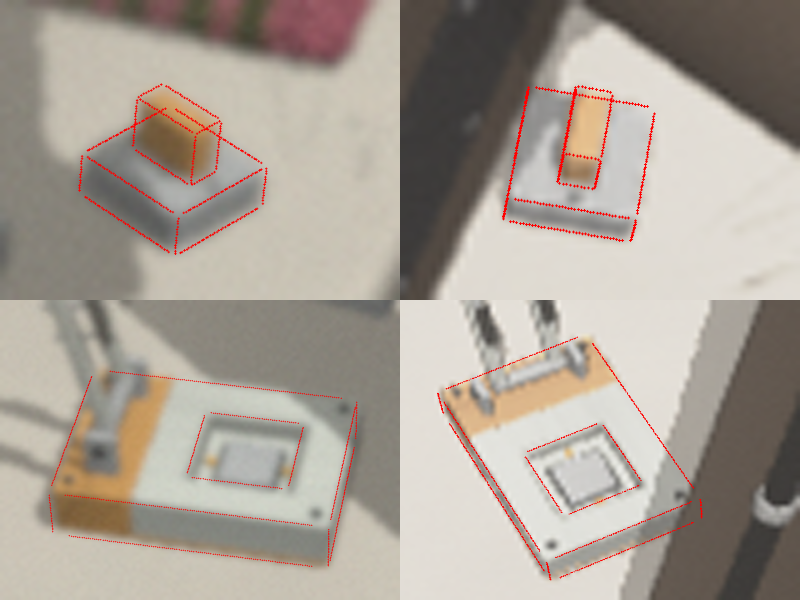

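The two cameras agree to about 2 to 3 mm. I'll take the average: die (0.4472, -0.2764, yaw -24.4) and jig (0.504, 0.0684, yaw 15.5). Before moving I'll check the path for tall objects.

```bash
cat > go.py <<'E'
from h import *
from plant import ctrl
def delta(x,y,z,jaw):
    """shift in tool axes and rotvec to the TCP goal, pointing down, jaw (tool y) at angle jaw mod 180"""
    o=ctrl.get_obs();M=R.from_euler('xyz',o["orientation"],degrees=True);p=o["tool_pos"];best=None
    for k in(0,180):
        a=np.radians(jaw+k);xx=np.array([0,0,-1.]);yy=np.array([np.cos(a),np.sin(a),0]);G=R.from_matrix(np.c_[xx,yy,np.cross(xx,yy)])
        rv=(M.inv()*G).as_rotvec(degrees=True)
        if best is None or np.linalg.norm(rv)<np.linalg.norm(best): best=rv
    print("clock",round(o["clock"],2),"pos",p.round(4),"F",o["force"].round(2),"open",round(o["opening"],4),"j6",o["joint_pos"][[0,5]].round(1))
    Y=M.as_matrix()[:,1];print("jaw",np.degrees(np.arctan2(Y[1],Y[0])).round(2),"toolx",M.as_matrix()[:,0].round(4))
    print("shift tool",(M.inv().apply(np.array([x,y,z])-p)).round(4),"rotvec",best.round(2))
E
python3 - <<'E'
from go import *
delta(.4472,-.2764,.30,65.6); delta(.4472,-.2764,.204,65.6)
for n in"st":
    q=dict(np.load({"s":"side0.npz","t":"top0.npz"}[n]));C=cloud(q).reshape(-1,3)
    m=(C[:,0]>.25)&(C[:,0]<.75)&(C[:,1]>-.75)&(C[:,1]<.35)&(C[:,2]>.06)&(C[:,2]<.45);P=C[m]
    H,xe,ye=np.histogram2d(P[:,0],P[:,1],bins=[10,22],range=[[.25,.75],[-.75,.35]]);Z=np.zeros_like(H)
    i=np.clip(((P[:,0]-.25)/.05).astype(int),0,9);j=np.clip(((P[:,1]+.75)/.05).astype(int),0,21);np.maximum.at(Z,(i,j),P[:,2]);print((Z*100).round().astype(int))
E
```

```text
clock 0.1 pos [ 0.2166 -0.6391  0.4038] F [-1.08  1.13 -1.05] open 0.0878 j6 [-54.8 -16.5]
jaw 108.72 toolx [-6.0e-04  1.3e-03 -1.0e+00]
shift tool [0.1042 0.2694 0.3348] rotvec [ 4.312e+01 -4.000e-02 -8.000e-02]
clock 0.1 pos [ 0.2166 -0.6391  0.4038] F [-1.08  1.13 -1.05] open 0.0878 j6 [-54.8 -16.5]
jaw 108.72 toolx [-6.0e-04  1.3e-03 -1.0e+00]
shift tool [0.2002 0.2693 0.3348] rotvec [ 4.312e+01 -4.000e-02 -8.000e-02]
[[ 0  0  0  0  0  0  0  0  0  0  0  0  0  0  0  0  0  0  0  0  0  0]
 [ 0  0  0  0  0  0  0  0  0  0  0  0  0  0  0  0  0  0  0  0  0  0]
 [ 0  0  0  0  0  7  0  0  0  0  0  0  0  0  0  0  0  0  0  0  0  0]
 [ 0  0  0  7  7  8  0  0  0  0  0  0  0  0  0  0  0  0  0  0  0  0]
 [14 14 14 13 13 15  0  0  0  0  0  0  0  0  0  0  0  0  0  0  0  0]
 [21 20 21 20 20 21  0  0  0  0  0  7  7  0  0  0  0  0  0  0  0  0]
 [22 23 22 23 22 22  0  0  0  0  0  7  6  0  0  6 17 17  0  0  7  7]
 [27 27 28 27 27 28  0  0  0  0  0  0  0  0  0  0 22 22  0  0  7  8]
 [35 36 38 39 36 35  0  0  0  0  0  0  0  0  0  0  0  0  0  7  9  9]
 [ 0  0  0  0  0 31 29 16 16 16 16 16 15 15  0  0  0 45 45 45  9  9]]
[[ 0  0  0  0  0  0  0  0  0  0  0  0  0  0  0  0  0  0  0  0  0  0]
 [ 0  0  0  0  0  0  0  0  0  0  0  0  0  0  0  0  0  0  0  0  0  0]
 [ 0  0  0  0  0  0  0  0  0  0  0  0  0  0  0  0  0  0  0  0  0  0]
 [ 9 10 11  9  0  0  0  0  0  0  0  0  0  0  0  0  0  0  0  0  0  0]
 [14 14 14 13  0  0  0  0  0  0  0  0  0  0  0  0  0  0  0  0  0  0]
 [17 15 10  0  0  0  0  0  0  0  0  0  0  0  0  0  0  0  0  0  0  0]
 [ 0  0  0  0  0  0  0  0  0  0  0  0  0  0  0  6 17 19  0  0  8  7]
 [ 0  0  0 28 27 28  0  0  0  0  0  0  0  0  0  0 23 22  0  0  7  9]
 [ 0 35 44 44 37 35  0  0  0  0  0  0  0  0  0  0  0 38  0  7  9  9]
 [ 0  0  0  0  0 29 33 16 16  0  0  0  0 15 15  0  0 45 45 42 10  9]]
```

```bash
python3 -m inch '[0.006,0.036,0.045,0,0,0,0.0876, 0.006,0.036,0.045,0,0,0,0.0876, 0.006,0.036,0.045,0,0,0,0.0876, 0.006,0.036,0.045,0,0,0,0.0876, 0.006,0.036,0.045,0,0,0,0.0876, 0.006,0.036,0.045,0,0,0,0.0876, 0.006,0.03,0.037,0,0,0,0.0876, 0,0,0,10.5,0,0,0.0876, 0,0,0,10.5,0,0,0.0876, 0,0,0,10.5,0,0,0.0876, 0,0,0,10.5,0,0,0.0876, 0,0,0,0,0,0,0.0876]'
python3 -c "
from go import *
delta(.4472,-.2764,.30,65.6)"
```

```text
clock: 1.6
tool_pos: [0.4339, -0.2961, 0.356]
orientation: [162.6, 89.5, 138.2]
force: [-0.8, -0.0, -0.1]
opening: 0.0876
clock 1.6 pos [ 0.4339 -0.2961  0.356 ] F [-0.77 -0.03 -0.05] open 0.0876 j6 [ -13.  -101.3]
jaw 65.6 toolx [-0.0065  0.0059 -1.    ]
shift tool [0.0561 0.0233 0.0044] rotvec [ 0.   -0.48 -0.15]
```

```bash
python3 -m inch '[0.028,0.012,0.002,0,-0.3,-0.1,0.0876, 0.028,0.012,0.002,0,-0.2,0,0.0876, 0,0,0,0,0,0,0.0876]'
python3 - <<'E'
from go import *
from fit2 import *
delta(.4472,-.2764,.204,65.6)
t=ctrl.snapshot("top");s=ctrl.snapshot("side")
np.savez("t1.npz",**t);np.savez("s1.npz",**s)
crop(t,330,150,430,230,8,"pics/t1.png");crop(s,330,110,430,190,8,"pics/s1.png")
E
```

```text
clock: 1.98
tool_pos: [0.4473, -0.2755, 0.299]
orientation: [30.8, 89.9, 7.2]
force: [0.7, -0.1, -0.6]
opening: 0.0875
clock 1.98 pos [ 0.4473 -0.2755  0.299 ] F [ 0.65 -0.13 -0.6 ] open 0.0875 j6 [ -10.2 -103.4]
jaw 66.37 toolx [ 1.5e-03  2.0e-04 -1.0e+00]
shift tool [ 0.095  -0.0009  0.0001] rotvec [ 0.77  0.07 -0.04]
```

View pics/s1.png

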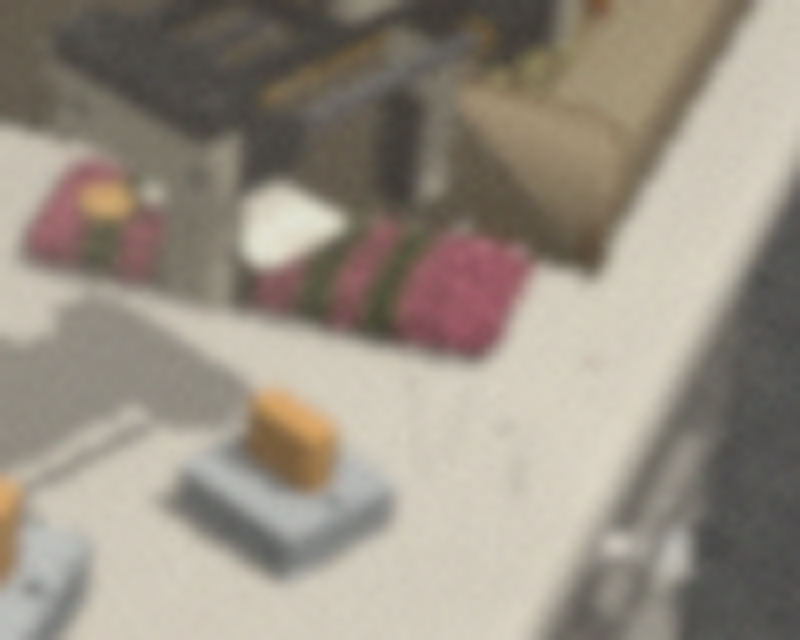

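View pics/t1.png

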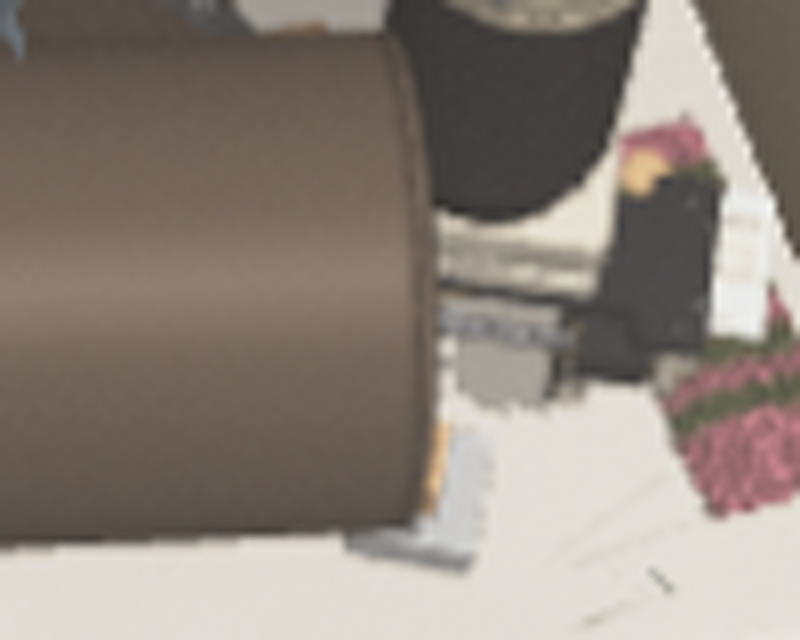

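```bash
python3 - <<'E'
from fit2 import *
s=dict(np.load("s1.npz"))
print(fit2([s],DIE2,[.4483,-.277,-24.4]))
E
python3 -m inch '[0.045,0,0,0.7,0,0,0.06, 0.025,-0.001,0,0,0,0,0.06, 0,0,0,0,0,0,0.06]'
python3 - <<'E'
from go import *
delta(.4472,-.2764,.205,65.4)
s=ctrl.snapshot("side");crop(s,330,110,430,190,8,"pics/s2.png")
E
```

```text
(array([  0.4485503 ,  -0.27618007, -26.31284327]), np.float64(-15.301147673683664))
clock: 2.45
tool_pos: [0.4497, -0.2789, 0.2343]
orientation: [8.1, 89.3, -16.1]
force: [0.6, -0.3, 0.9]
opening: 0.0638
clock 2.45 pos [ 0.4497 -0.2789  0.2343] F [ 0.59 -0.35  0.93] open 0.0638 j6 [ -10.5 -103.7]
jaw 65.83 toolx [ 0.0123 -0.0036 -0.9999]
shift tool [ 0.0293  0.0012 -0.0037] rotvec [ 0.43  0.73 -0.11]
```

View pics/s2.png

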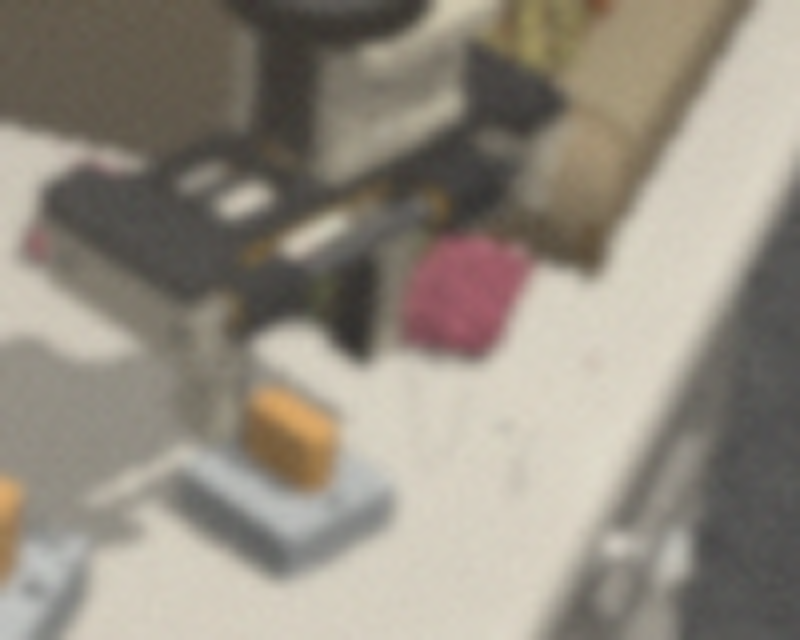

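```bash
python3 -m inch '[0.010,0.001,-0.003,0.4,0.5,-0.1,0.06, 0.010,0,0,0,0,0,0.06, 0,0,0,0,0,0,0.05, 0,0,0,0,0,0,0.05]'
python3 -c "
from go import *
delta(.4472,-.2764,.205,65.4)"
```

```text
clock: 3.0
tool_pos: [0.4491, -0.2773, 0.2174]
orientation: [5.9, 89.4, -18.7]
force: [0.3, -0.2, 0.3]
opening: 0.0509
clock 3.0 pos [ 0.4491 -0.2773  0.2174] F [ 0.33 -0.18  0.32] open 0.0509 j6 [ -10.3 -104.3]
jaw 65.47 toolx [ 0.0098 -0.0033 -0.9999]
shift tool [ 0.0124  0.     -0.0022] rotvec [ 0.07  0.59 -0.06]
```

```bash
python3 -m inch '[0.006,0,-0.002,0,0.8,0,0.05, 0.005,0,-0.001,0,0.3,0,0.05, 0,0,0,0,0,0,0.05]'
python3 -c "
from go import *
delta(.4472,-.2764,.205,65.4)"
```

```text
clock: 3.38
tool_pos: [0.4463, -0.2759, 0.2059]
orientation: [173.1, 89.4, 148.6]
force: [-0.2, -0.5, 0.3]
opening: 0.0502
clock 3.38 pos [ 0.4463 -0.2759  0.2059] F [-0.19 -0.5   0.28] open 0.0502 j6 [ -10.4 -103.9]
jaw 65.48 toolx [-0.0085  0.0052 -1.    ]
shift tool [ 0.0009 -0.0001  0.0011] rotvec [ 0.08 -0.57 -0.07]
```

```bash
python3 -m inch '[0,0,0.001,0,-0.5,0,0.05, 0,0,0,0,0,0,0.05]'
python3 -c "
from go import *
delta(.4472,-.2764,.205,65.4)"
```

```text
clock: 3.62
tool_pos: [0.4474, -0.2763, 0.2059]
orientation: [116.1, 89.9, 91.6]
force: [0.3, 0.2, -0.8]
opening: 0.0503
clock 3.62 pos [ 0.4474 -0.2763  0.2059] F [ 0.34  0.23 -0.82] open 0.0503 j6 [ -10.3 -104.1]
jaw 65.49 toolx [-0.      0.0012 -1.    ]
shift tool [ 0.0009 -0.0001 -0.0001] rotvec [ 0.09 -0.03 -0.06]
```

Aligned. Now I'll close on the rib and lift.

```bash
python3 -m inch '[0,0,0,0,0,0,0.03, 0,0,0,0,0,0,0.02, 0,0,0,0,0,0,0.0, 0,0,0,0,0,0,0.0, 0,0,0,0,0,0,0.0, 0,0,0,0,0,0,0.0]'
python3 -c "
from go import *
delta(.4472,-.2764,.205,65.4)"
```

```text
clock: 4.38
tool_pos: [0.4474, -0.2764, 0.2062]
orientation: [85.7, 89.9, 61.2]
force: [0.8, 0.4, -0.8]
opening: 0.0158
clock 4.38 pos [ 0.4474 -0.2764  0.2062] F [ 0.81  0.42 -0.81] open 0.0158 j6 [ -10.3 -104.1]
jaw 65.49 toolx [ 6.e-04  1.e-03 -1.e+00]
shift tool [ 0.0012 -0.0001 -0.0002] rotvec [ 0.09  0.01 -0.07]
```

```bash
python3 -m inch '[-0.03,0,0,0,0,0,0, -0.04,0,0,0,0,0,0, -0.04,0,0,0,0,0,0, 0,0,0,-10,0,0,0, 0,0,0,-10,0,0,0, 0,0,0,-10,0,0,0, 0,0,0,-10,0,0,0, 0,0,0,0,0,0,0]'
python3 - <<'E'
from go import *
delta(.504,.0684,.31,105.5)
t=ctrl.snapshot("top");s=ctrl.snapshot("side")
crop(s,240,90,440,240,4,"pics/s3.png")
E
```

```text
clock: 5.38
tool_pos: [0.4453, -0.2757, 0.3171]
orientation: [123.3, 89.6, 139.8]
force: [-0.4, -0.6, -2.3]
opening: 0.0157
clock 5.38 pos [ 0.4453 -0.2757  0.3171] F [-0.38 -0.59 -2.31] open 0.0157 j6 [-10.4 -63. ]
jaw 106.53 toolx [-0.0051  0.0043 -1.    ]
shift tool [0.0083 0.3132 0.1542] rotvec [ 1.03 -0.21 -0.32]
```

View pics/s3.png

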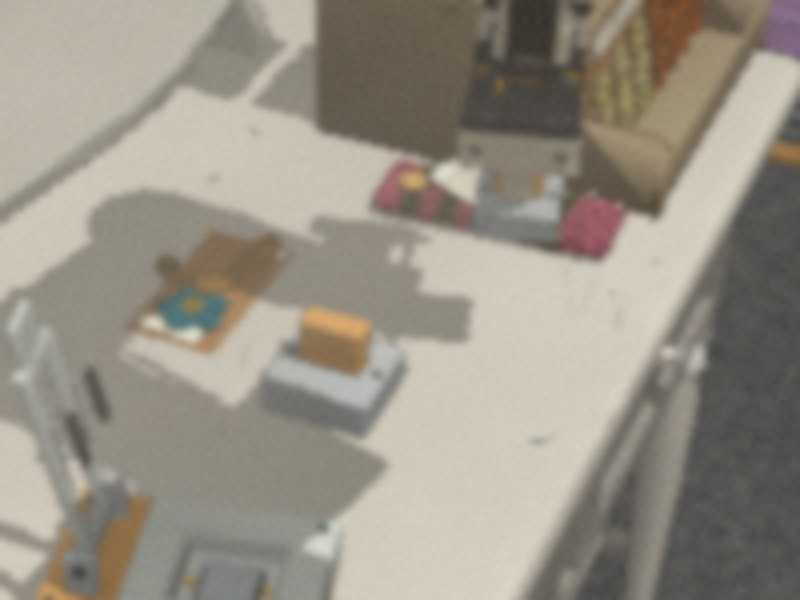

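The die is in the hand at crop (520,200), with the load at about 2.3 N. I'll carry it to above the nest.

```bash
python3 -m inch '[0,0.045,0.022,0.4,0,0,0, 0,0.045,0.022,0.4,0,0,0, 0,0.045,0.022,0.2,0,0,0, 0,0.045,0.022,0,0,0,0, 0,0.045,0.022,0,0,0,0, 0,0.045,0.022,0,0,0,0, 0,0.02,0.01,0,0,0,0, 0,0,0,0,0,0,0, 0,0,0,0,0,0,0]'
python3 -c "
from go import *
delta(.504,.0684,.28,105.5)"
```

```text
clock: 6.6
tool_pos: [0.5092, 0.0503, 0.3175]
orientation: [128.4, 89.6, 141.8]
force: [-1.1, 0.3, -2.3]
opening: 0.0157
clock 6.6 pos [0.5092 0.0503 0.3175] F [-1.14  0.32 -2.32] open 0.0157 j6 [  27.5 -103.8]
jaw 103.41 toolx [-0.0055  0.0043 -1.    ]
shift tool [ 0.0376  0.0186 -0.0007] rotvec [-2.09 -0.24 -0.32]
```

```bash
python3 -m inch '[0.02,0.018,0,-2,-0.2,-0.3,0, 0.018,0,0,0,0,0,0, 0,0,0,0,0,0,0, 0,0,0,0,0,0,0]'
python3 - <<'E'
from go import *
delta(.504,.0684,.28,105.5)
for n in("top","side"):
    q=ctrl.snapshot(n);np.savez(f"{n}4.npz",**q)
    crop(q,*( (230,150,340,250) if n=="top" else (235,160,355,270)),5,f"pics/{n}4.png")
E
```

```text
clock: 7.1
tool_pos: [0.5046, 0.0649, 0.2797]
orientation: [-9.9, 90.0, 5.1]
force: [-0.2, -0.1, -1.3]
opening: 0.016
clock 7.1 pos [0.5046 0.0649 0.2797] F [-0.18 -0.14 -1.28] open 0.016 j6 [  29.5 -104.5]
jaw 104.98 toolx [ 1.e-04  0.e+00 -1.e+00]
shift tool [-0.0003  0.0035  0.0003] rotvec [-0.52  0.    0.  ]
```

View pics/side4.png

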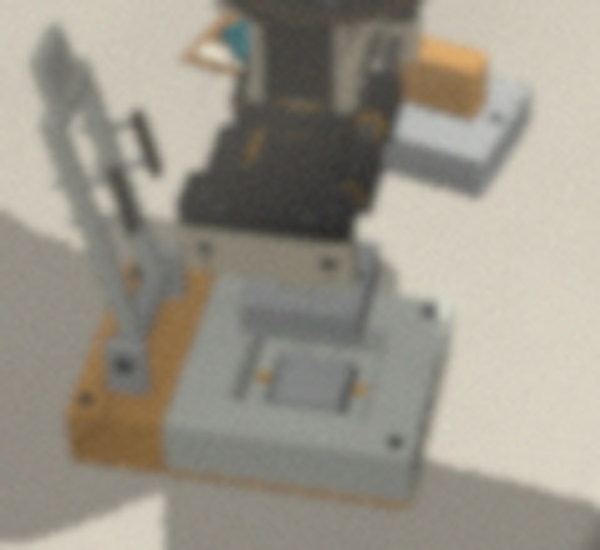

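View pics/top4.png

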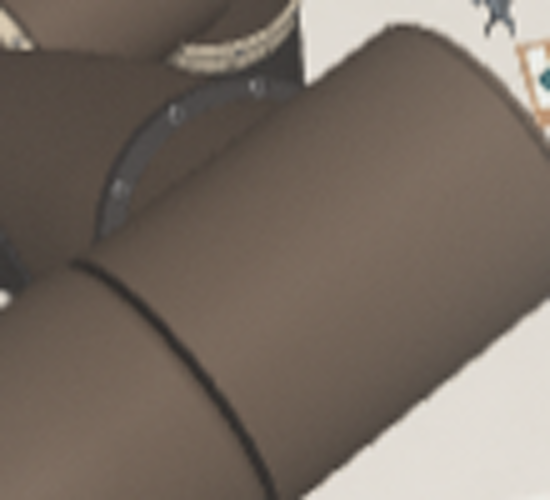

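Run:
```python
from fit2 import *
s=dict(np.load("side4.npz"))
j=fit2([s],JIG2,[.5055,.068,15.5]);print("jig",j)
j0=fit2([dict(np.load("side0.npz"))],JIG2,[.5055,.068,15.5]);print("jig0",j0)
B=box(-.03,.03,-.028,.028,0,.022)
# front +y face edges: top, bottom, both verticals; 
M=[e for e in B if abs((e[0]+e[1])[1]/2-.028)<1e-6]
d=fit2([s],M,[.507,.065,15],z=.0737,span=(.008,.008,3));print("die",d)
ims=[cv2.resize(draw2(s,JIG2,j[0],(235,195,345,270),7),None,fx=.51,fy=.51),cv2.resize(draw2(s,M,d[0],(235,195,345,270),7,.0737),None,fx=.51,fy=.51)]
cv2.imwrite("pics/f4.png",np.hstack(ims))
```

```text
jig (array([ 0.50121617,  0.06739   , 14.91409146]), np.float64(-7.7669979836885625))
jig0 (array([ 0.50580659,  0.06806401, 15.88654941]), np.float64(-13.28768409131207))
die (array([ 0.50470026,  0.06504223, 20.99289094]), np.float64(-6.133497727621684))
```

View pics/f4.png

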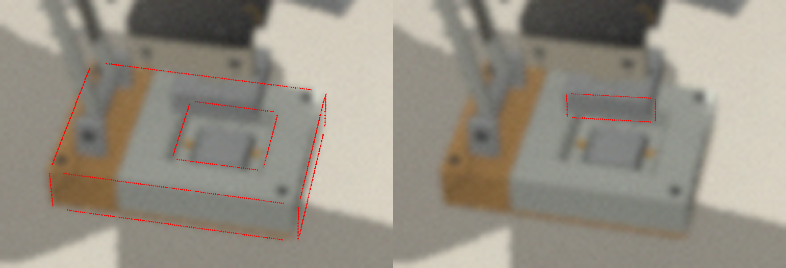

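Run:
```python
from fit2 import *
s=dict(np.load("side4.npz"))
x0,y0,x1,y1=270,200,325,245
im=s["color"][y0:y1,x0:x1,::-1].astype(np.float32);im=np.clip((cv2.GaussianBlur(im,(0,0),.6)-60)*1.7,0,255).astype(np.uint8)
im=cv2.resize(im,None,fx=14,fy=14,interpolation=cv2.INTER_CUBIC);b=im.copy()
for M,p,z,c in((box(-.03,.03,-.028,.028,0,.022),[.5065,.0645,15.0],.0737,(0,0,255)),(JIG2,[.5058,.0681,15.7],0,(0,255,0))):
    for q in (proj(s,sample(s,M,p,z)[0])-[x0,y0]+.5)*14: cv2.circle(b,tuple(int(v) for v in q),1,c,-1)
cv2.imwrite("pics/e4.png",b)
```

```text
(no output)
```

View pics/e4.png

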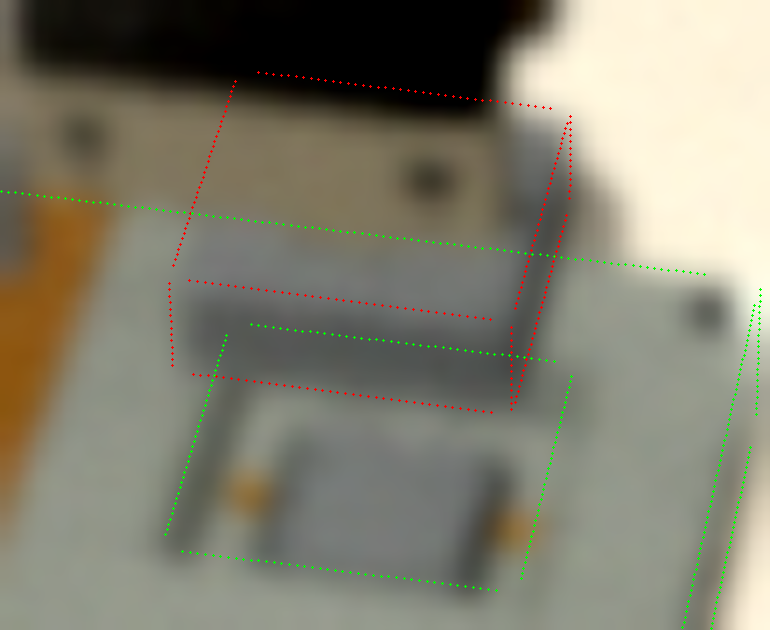

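The gripper hides the die's far side and the arm blocks the top view. The side view puts the die about 0.6 to 1 mm short of centre in jig x and about 3.5 mm short in y, which agrees with my computed target (.5043, .0683, jaw 105.4). I'll correct that and descend.

```bash
python3 -m inch '[0.01,0.0033,-0.0001,0.4,0,0,0, 0.01,0,0,0,0,0,0, 0,0,0,0,0,0,0, 0,0,0,0,0,0,0]'
python3 -c "
from go import *
delta(.5043,.0683,.25,105.4)"
```

```text
clock: 7.7
tool_pos: [0.5037, 0.0683, 0.259]
orientation: [18.4, 89.9, 32.9]
force: [0.6, 0.7, -1.1]
opening: 0.0158
clock 7.7 pos [0.5037 0.0683 0.259 ] F [ 0.64  0.69 -1.14] open 0.0158 j6 [  29.9 -105.3]
jaw 104.53 toolx [ 1.3e-03  9.0e-04 -1.0e+00]
shift tool [ 0.009  -0.0001  0.0005] rotvec [-0.87  0.09 -0.03]
```

```bash
python3 -m inch '[0.004,0,0.0005,-0.9,0,0,0, 0.004,0,0,0,0,0,0, 0,0,0,0,0,0,0]'
python3 - <<'E'
from go import *
delta(.5043,.0683,.242,105.4)
from fit2 import *
s=ctrl.snapshot("side");np.savez("side5.npz",**s)
x0,y0,x1,y1=270,200,325,245
im=s["color"][y0:y1,x0:x1,::-1].astype(np.float32);im=np.clip((cv2.GaussianBlur(im,(0,0),.6)-60)*1.7,0,255).astype(np.uint8)
cv2.imwrite("pics/e5.png",cv2.resize(im,None,fx=14,fy=14,interpolation=cv2.INTER_CUBIC))
E
```

```text
clock: 8.07
tool_pos: [0.5044, 0.0685, 0.2507]
orientation: [14.4, 89.9, 29.9]
force: [0.1, -0.5, -1.3]
opening: 0.0158
clock 8.07 pos [0.5044 0.0685 0.2507] F [ 0.13 -0.53 -1.29] open 0.0158 j6 [  29.9 -104.4]
jaw 105.51 toolx [ 0.0017  0.001  -1.    ]
shift tool [ 0.0087 -0.0002 -0.0002] rotvec [ 0.11  0.11 -0.03]
```

View pics/e5.png

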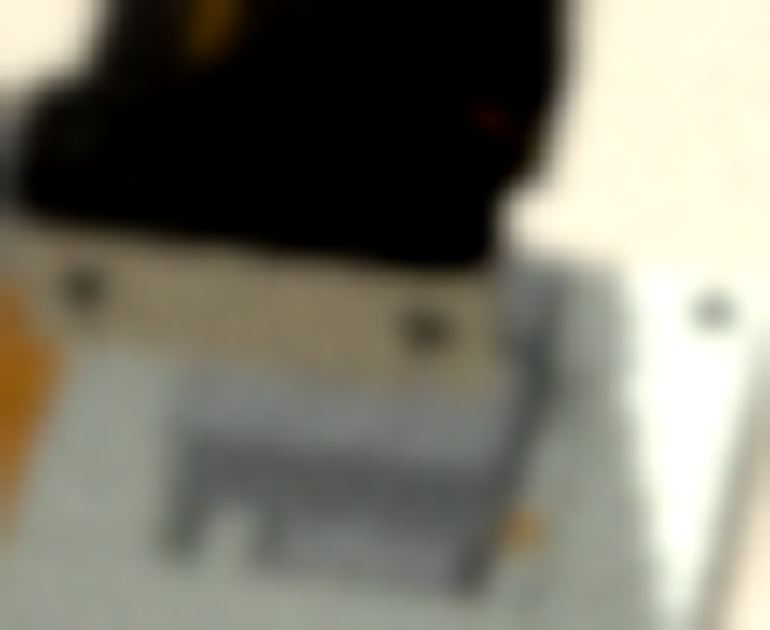

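The die hangs just above the mouth, with its front face at (190–500, 440–540) in the crop, roughly centred. I'll lower it slowly and watch the force.

```bash
python3 -m inch '[0.004,0,0,0,0,0,0, 0.004,0,0,0,0,0,0, 0.002,0,0,0,0,0,0, 0,0,0,0,0,0,0]'
python3 -c "
from go import *
delta(.5043,.0683,.238,105.4)"
```

```text
clock: 8.62
tool_pos: [0.5046, 0.0687, 0.2417]
orientation: [4.4, 89.8, 20.0]
force: [-1.4, 0.6, 2.6]
opening: 0.0161
clock 8.62 pos [0.5046 0.0687 0.2417] F [-1.45  0.62  2.63] open 0.0161 j6 [  29.9 -104.4]
jaw 105.55 toolx [ 0.0028  0.001  -1.    ]
shift tool [ 0.0037 -0.0003 -0.0004] rotvec [ 0.15  0.17 -0.01]
```

```bash
python3 -m inch '[0.001,0,0,0,0,0,0, 0.001,0,0,0,0,0,0]'
python3 -c "
from go import *
delta(.5043,.0683,.238,105.4)
for i in range(3): print(ctrl.get_obs()['force'].round(2),ctrl.get_obs()['moment'].round(3))"
```

```text
clock: 8.88
tool_pos: [0.5045, 0.0687, 0.2414]
orientation: [-1.4, 89.8, 14.2]
force: [-6.7, 1.1, 14.3]
opening: 0.0158
clock 8.88 pos [0.5045 0.0687 0.2414] F [-6.67  1.13 14.33] open 0.0158 j6 [  29.9 -104.4]
jaw 105.6 toolx [ 3.4e-03  9.0e-04 -1.0e+00]
shift tool [ 0.0034 -0.0003 -0.0003] rotvec [0.2 0.2 0. ]
[-6.67  1.13 14.33] [0.142 2.218 0.01 ]
[-6.67  1.13 14.33] [0.142 2.218 0.01 ]
[-6.67  1.13 14.33] [0.142 2.218 0.01 ]
```

The die touches the rim with 14 N at mouth height. I'll back off, read the free bias and look again.

```bash
python3 -m inch '[-0.003,0,0,0,0,0,0, 0,0,0,0,0,0,0]'
python3 - <<'E'
from go import *
delta(.5043,.0683,.238,105.4)
o=ctrl.get_obs();print(o['force'].round(2),o['moment'].round(3))
from fit2 import *
S=[ctrl.snapshot("side")["color"].astype(np.float32) for i in range(6)]
s=ctrl.snapshot("side");s["color"]=np.mean(S,0);np.savez("side6.npz",**s)
x0,y0,x1,y1=270,200,325,245
im=np.clip((s["color"][y0:y1,x0:x1,::-1]-60)*1.7,0,255).astype(np.uint8)
im=cv2.resize(im,None,fx=14,fy=14,interpolation=cv2.INTER_CUBIC);b=im
z=o["tool_pos"][2]-.206
for M,p,zz,c in((box(-.03,.03,-.028,.028,0,.022),[.506,.0683,15.5],z,(0,0,255)),(JIG2,[.5058,.0681,15.7],0,(0,255,0))):
    for q in (proj(s,sample(s,M,p,zz)[0])-[x0,y0]+.5)*14: cv2.circle(b,tuple(int(v) for v in q),1,c,-1)
cv2.imwrite("pics/e6.png",b)
E
```

```text
clock: 9.12
tool_pos: [0.5045, 0.0687, 0.2445]
orientation: [0.8, 89.8, 16.4]
force: [0.1, -0.0, -1.4]
opening: 0.0159
clock 9.12 pos [0.5045 0.0687 0.2445] F [ 0.14 -0.05 -1.4 ] open 0.0159 j6 [  29.9 -104.4]
jaw 105.6 toolx [ 0.0038  0.0011 -1.    ]
shift tool [ 0.0065 -0.0004 -0.0003] rotvec [ 0.2   0.23 -0.  ]
[ 0.14 -0.05 -1.4 ] [-0.002  0.043  0.048]
```

View pics/e6.png

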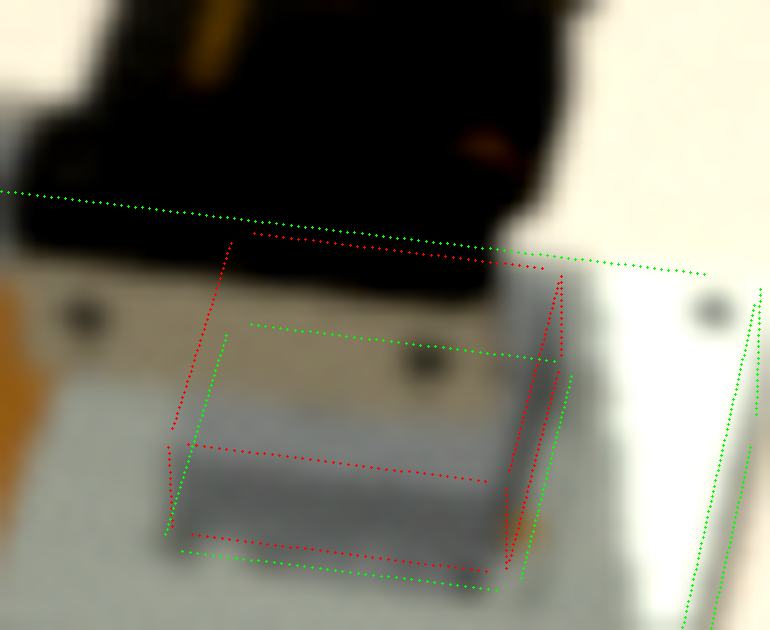

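Run:
```python
from fit2 import *
def samp(s,p,z,xs,ys):
    Rz=R.from_euler('z',p[2],degrees=True);g=s["color"].astype(np.float32).mean(2);out=[]
    for x in xs:
        W=Rz.apply(np.c_[np.full(len(ys),x),ys,np.zeros(len(ys))])+[p[0],p[1],0];W[:,2]=z
        uv=proj(s,W).astype(np.float32);out.append(cv2.remap(g,uv[:,0],uv[:,1],1).mean())
    return np.array(out)
s0=dict(np.load("side0.npz"));s6=dict(np.load("side6.npz"))
J=[.5058,.0681,15.7]
xs=np.arange(-.044,.0441,.001)
for nm,s,z,ys in(("nest s0 y0",s0,.036,np.linspace(-.02,.025,10)),):
    a=samp(s,J,z,xs,ys);print(nm);print(" ".join(f"{x*1000:.0f}:{v:.0f}" for x,v in zip(xs,a)))
zz=.0385+.011
a=samp(s6,J,zz,xs,np.array([.028]));print("die face");print(" ".join(f"{x*1000:.0f}:{v:.0f}" for x,v in zip(xs,a)))
# y profile of nest and die
ysx=np.arange(-.04,.0441,.001)
b=[samp(s0,J,.036,np.linspace(-.02,.02,12),np.array([y])).mean() for y in ysx];print("nest y");print(" ".join(f"{x*1000:.0f}:{v:.0f}" for x,v in zip(ysx,b)))
b=[samp(s6,J,.0385,np.linspace(-.02,.02,12),np.array([y])).mean() for y in ysx];print("die bottom y@z=.0385");print(" ".join(f"{x*1000:.0f}:{v:.0f}" for x,v in zip(ysx,b)))
```

```text
nest s0 y0
-44:203 -43:203 -42:202 -41:201 -40:198 -39:193 -38:186 -37:178 -36:170 -35:161 -34:156 -33:153 -32:154 -31:157 -30:160 -29:162 -28:161 -27:158 -26:154 -25:150 -24:148 -23:149 -22:152 -21:157 -20:162 -19:166 -18:169 -17:171 -16:172 -15:172 -14:172 -13:173 -12:173 -11:173 -10:173 -9:173 -8:174 -7:174 -6:174 -5:174 -4:174 -3:173 -2:173 -1:172 0:173 1:173 2:173 3:173 4:174 5:173 6:173 7:173 8:172 9:170 10:168 11:165 12:163 13:160 14:160 15:161 16:164 17:169 18:173 19:176 20:178 21:178 22:176 23:172 24:166 25:160 26:156 27:153 28:154 29:157 30:163 31:170 32:177 33:183 34:188 35:192 36:195 37:197 38:199 39:199 40:200 41:200 42:201 43:201 44:201
die face
-44:150 -43:149 -42:147 -41:146 -40:144 -39:141 -38:138 -37:136 -36:133 -35:130 -34:125 -33:121 -32:116 -31:112 -30:108 -29:107 -28:106 -27:107 -26:107 -25:108 -24:109 -23:110 -22:110 -21:110 -20:110 -19:111 -18:111 -17:111 -16:111 -15:111 -14:111 -13:111 -12:111 -11:111 -10:111 -9:110 -8:110 -7:110 -6:110 -5:110 -4:110 -3:111 -2:111 -1:111 0:111 1:111 2:112 3:112 4:112 5:112 6:112 7:112 8:112 9:112 10:112 11:112 12:112 13:112 1
[... 772 characters left out ...]
190 36:195 37:198 38:201 39:203 40:204 41:205 42:206 43:206 44:206
die bottom y@z=.0385
-40:82 -39:89 -38:96 -37:102 -36:108 -35:112 -34:116 -33:119 -32:121 -31:122 -30:122 -29:121 -28:121 -27:120 -26:119 -25:119 -24:118 -23:119 -22:119 -21:120 -20:121 -19:122 -18:123 -17:124 -16:125 -15:126 -14:126 -13:127 -12:127 -11:128 -10:128 -9:129 -8:129 -7:130 -6:130 -5:131 -4:131 -3:132 -2:132 -1:132 0:132 1:132 2:132 3:131 4:130 5:129 6:128 7:126 8:124 9:121 10:119 11:117 12:115 13:113 14:112 15:112 16:111 17:111 18:111 19:111 20:112 21:112 22:113 23:114 24:115 25:116 26:117 27:118 28:119 29:121 30:123 31:125 32:127 33:129 34:132 35:135 36:139 37:142 38:145 39:147 40:149 41:150 42:151 43:151 44:151
```

Run:
```python
from fit2 import *
def prof(s,p,z,axis,us,vs):
    Rz=R.from_euler('z',p[2],degrees=True);g=s["color"].astype(np.float32).mean(2);out=[]
    for u in us:
        L=np.c_[np.full(len(vs),u),vs,np.zeros(len(vs))] if axis==0 else np.c_[vs,np.full(len(vs),u),np.zeros(len(vs))]
        W=Rz.apply(L)+[p[0],p[1],0];W[:,2]=z
        uv=proj(s,W).astype(np.float32);out.append(cv2.remap(g,uv[:,0],uv[:,1],1).mean())
    return np.array(out)
s0=dict(np.load("side0.npz"));t0=dict(np.load("top0.npz"))
J=[.5040,.0684,15.5]
def edge(s,axis,a,b,vs,n):
    us=np.arange(a,b,.00025);v=prof(s,J,.036,axis,us,vs);g=np.gradient(cv2.GaussianBlur(v[None].astype(np.float32),(0,0),3)[0])
    i=np.argsort(-abs(g));pk=[j for j in range(2,len(g)-2) if abs(g[j])>abs(g[j-1]) and abs(g[j])>=abs(g[j+1]) and abs(g[j])>1]
    print(n,[(round(us[j]*1000,1),round(float(g[j]),1)) for j in pk])
for nm,s in(("side",s0),("top",t0)):
    print(nm)
    edge(s,0,-.045,-.022,np.linspace(-.015,.02,10),"nest -x");edge(s,0,.02,.045,np.linspace(-.015,.02,10),"nest +x")
    edge(s,1,-.045,-.018,np.linspace(-.02,.02,10),"nest -y");edge(s,1,.02,.045,np.linspace(-.02,.02,10),"nest +y")
    edge(s,0,-.075,-.05,np.linspace(-.04,.04,10) if nm=="side" else np.linspace(0,.045,10),"out -x");edge(s,0,.1,.125,np.linspace(-.02,.02,10),"out +x")
    edge(s,1,-.07,-.045,np.linspace(.0,.04,10),"out -y");edge(s,1,.045,.07,np.linspace(-.04,.04,10),"out +y")
```

```text
side
nest -x [(np.float64(-35.0), -2.1), (np.float64(-24.7), -1.0)]
nest +x [(np.float64(26.0), -1.7), (np.float64(32.8), 1.7)]
nest -y [(np.float64(-28.5), -1.6)]
nest +y [(np.float64(33.0), 1.5)]
out -x [(np.float64(-62.2), 2.4)]
out +x [(np.float64(116.3), 1.4)]
out -y [(np.float64(-59.8), 1.5)]
out +y [(np.float64(57.3), -2.1)]
top
nest -x [(np.float64(-31.0), -2.4), (np.float64(-25.5), 2.1)]
nest +x [(np.float64(21.5), -2.0), (np.float64(28.0), 2.1)]
nest -y [(np.float64(-30.2), -3.4), (np.float64(-25.0), 3.5), (np.float64(-19.5), -1.5)]
nest +y [(np.float64(21.0), -1.5), (np.float64(24.8), 3.4), (np.float64(31.0), -1.2), (np.float64(35.0), 1.4)]
out -x [(np.float64(-64.0), 2.3)]
out +x []
out -y []
out +y [(np.float64(58.5), -4.2), (np.float64(63.8), 4.0)]
```

```bash
python3 -m inch '[0,0,-0.002,0,0.2,0,0, 0.001,0,0,0,0,0,0, 0.001,0,0,0,0,0,0, 0.001,0,0,0,0,0,0]'
python3 -c "
from go import *
delta(.5043,.0683,.238,105.4)
o=ctrl.get_obs();print(o['force'].round(2),o['moment'].round(3))"
```

```text
clock: 9.98
tool_pos: [0.5023, 0.0681, 0.2409]
orientation: [-169.3, 90.0, -153.7]
force: [0.8, 0.1, -1.6]
opening: 0.0157
clock 9.97 pos [0.5023 0.0681 0.2409] F [ 0.76  0.15 -1.59] open 0.0157 j6 [  30.  -104.4]
jaw 105.6 toolx [-6.e-04 -3.e-04 -1.e+00]
shift tool [ 0.0029 -0.0004  0.002 ] rotvec [ 0.2  -0.04  0.01]
[ 0.76  0.15 -1.59] [-0.029  0.03   0.015]
```

It is now free below the earlier contact height, so I'll continue down.

```bash
python3 -m inch '[0.001,0,0,0,0,0,0, 0.001,0,0,0,0,0,0, 0.001,0,0,0,0,0,0]'
python3 -c "
from go import *
delta(.5043,.0683,.238,105.4)
o=ctrl.get_obs();print(o['force'].round(2),o['moment'].round(3))"
```

```text
clock: 10.35
tool_pos: [0.5023, 0.0681, 0.2377]
orientation: [-167.9, 90.0, -152.3]
force: [-0.7, 0.6, -2.2]
opening: 0.0157
clock 10.35 pos [0.5023 0.0681 0.2377] F [-0.74  0.59 -2.16] open 0.0157 j6 [  30.  -104.4]
jaw 105.6 toolx [-7.e-04 -3.e-04 -1.e+00]
shift tool [-0.0003 -0.0003  0.002 ] rotvec [ 0.2  -0.04  0.01]
[-0.74  0.59 -2.16] [ 0.022  0.032 -0.032]
```

```bash
python3 -m inch '[0.001,0,0,0,0,0,0, 0.001,0,0,0,0,0,0, 0.001,0,0,0,0,0,0, 0.001,0,0,0,0,0,0]'
python3 -m inch '[0.001,0,0,0,0,0,0]';python3 -m inch '[0.001,0,0,0,0,0,0]';python3 -m inch '[0.001,0,0,0,0,0,0]'
```

```text
clock: 10.85
tool_pos: [0.5023, 0.0681, 0.2334]
orientation: [-167.0, 90.0, -151.4]
force: [0.1, -0.2, -1.9]
opening: 0.0157
clock: 10.98
tool_pos: [0.5024, 0.0681, 0.2323]
orientation: [-167.5, 90.0, -151.9]
force: [0.2, -0.1, -1.5]
opening: 0.016
clock: 11.1
tool_pos: [0.5023, 0.0681, 0.2312]
orientation: [-164.8, 90.0, -149.2]
force: [0.4, -0.4, 0.1]
opening: 0.0158
clock: 11.22
tool_pos: [0.5024, 0.0681, 0.2306]
orientation: [-150.7, 90.0, -135.1]
force: [-3.2, -0.0, 6.4]
opening: 0.0156
```

```bash
for i in 1 2 3 4; do python3 -m inch '[0.001,0,0,0,0,0,0]' | grep -v ori | tr '\n' ' '; echo; done
```

```text
clock: 11.35 tool_pos: [0.5024, 0.0681, 0.2301] force: [-2.3, 0.0, 5.9] opening: 0.0158 
clock: 11.48 tool_pos: [0.5024, 0.0681, 0.2296] force: [-2.8, 0.5, 7.3] opening: 0.0157 
clock: 11.6 tool_pos: [0.5023, 0.0682, 0.2292] force: [-2.2, -0.5, 7.2] opening: 0.0158 
clock: 11.72 tool_pos: [0.5023, 0.0682, 0.2288] force: [-2.8, 0.8, 8.2] opening: 0.0158
```

Steady resistance of about 7 N, so the pad is sinking. I'll continue with fine steps.

```bash
for i in 1 2 3 4 5; do python3 -m inch '[0.001,0,0,0,0,0,0]' | grep -v ori | tr '\n' ' '; echo; done
```

```text
clock: 11.85 tool_pos: [0.5022, 0.0681, 0.2284] force: [-3.1, 1.0, 6.4] opening: 0.0152 
clock: 11.98 tool_pos: [0.5022, 0.0681, 0.228] force: [-3.4, 1.0, 6.3] opening: 0.0159 
clock: 12.1 tool_pos: [0.5022, 0.0681, 0.2276] force: [-3.4, 0.2, 6.7] opening: 0.0159 
clock: 12.22 tool_pos: [0.5021, 0.0681, 0.2272] force: [-2.7, -0.1, 6.8] opening: 0.0157 
clock: 12.35 tool_pos: [0.5021, 0.0682, 0.2268] force: [-3.2, 0.5, 7.1] opening: 0.0155
```

```bash
for i in 1 2 3 ; do python3 -m inch '[0.001,0,0,0,0,0,0]' | grep -v ori | tr '\n' ' '; echo; done
```

```text
clock: 12.48 tool_pos: [0.502, 0.0681, 0.2264] force: [-3.1, 0.5, 6.6] opening: 0.0157 
clock: 12.6 tool_pos: [0.502, 0.0681, 0.2261] force: [-3.1, 0.2, 6.7] opening: 0.0157 
clock: 12.72 tool_pos: [0.5019, 0.0682, 0.2257] force: [-3.5, -0.4, 6.9] opening: 0.0156
```

```bash
for i in 1 2 3 4; do python3 -m inch '[0.001,0,0,0,0,0,0]' | grep -v xx | tr '\n' ' '; echo; done
```

```text
clock: 12.85 tool_pos: [0.5019, 0.0682, 0.2254] orientation: [-30.8, 89.9, -15.1] force: [-3.7, -0.5, 9.0] opening: 0.0158 
clock: 12.98 tool_pos: [0.5019, 0.0682, 0.2252] orientation: [-30.3, 89.8, -14.5] force: [-3.9, 0.2, 11.0] opening: 0.0157 
clock: 13.1 tool_pos: [0.5018, 0.0682, 0.2252] orientation: [-30.6, 89.8, -14.8] force: [-5.5, -0.5, 12.2] opening: 0.0159 
clock: 13.22 tool_pos: [0.5018, 0.0682, 0.2252] orientation: [-29.4, 89.8, -13.6] force: [-4.9, 0.6, 12.1] opening: 0.0156
```

```bash
for i in 1 2 3; do python3 -m inch '[0.001,0,0,0,0,0,0]' | grep -v ori | tr '\n' ' '; echo; done
```

```text
clock: 13.35 tool_pos: [0.5017, 0.0682, 0.2252] force: [-5.7, 1.0, 11.2] opening: 0.0156 
clock: 13.48 tool_pos: [0.5017, 0.0682, 0.2252] force: [-4.6, -0.0, 11.6] opening: 0.0159 
clock: 13.6 tool_pos: [0.5016, 0.0682, 0.2252] force: [-5.7, -0.4, 12.4] opening: 0.0158
```

Force rises and motion stops at 0.2252, so it is on the bed after about 5.6 mm of pad travel. Now the proof push.

```bash
python3 -m inch '[0.0014,0,0,0,0,0,0]'| grep -v ori | tr '\n' ' ';python3 -m inch '[0.0017,0,0,0,0,0,0]'| grep -v ori | tr '\n' ' '; python3 -c "
from go import *
delta(.5023,.0683,.225,105.4)"
```

```text
clock: 13.72 tool_pos: [0.5015, 0.0682, 0.2249] force: [-6.8, 0.2, 14.5] opening: 0.016 clock: 13.85 tool_pos: [0.5015, 0.0682, 0.2246] force: [-7.7, 0.1, 19.2] opening: 0.0159 clock 13.85 pos [0.5015 0.0682 0.2246] F [-7.75  0.1  19.19] open 0.0159 j6 [  30.1 -104.4]
jaw 105.9 toolx [ 5.2e-03 -9.0e-04 -1.0e+00]
shift tool [-0.0004 -0.0001  0.0008] rotvec [0.5  0.27 0.13]
```

```bash
for i in 1 2 3; do python3 -m inch '[0.0018,0,0.0003,0,0,0,0]'| grep -v ori | tr '\n' ' ';echo; done
```

```text
clock: 13.98 tool_pos: [0.5016, 0.0683, 0.2244] force: [-9.4, 1.1, 22.5] opening: 0.0157 
clock: 14.1 tool_pos: [0.5016, 0.0683, 0.2244] force: [-10.3, 1.5, 23.6] opening: 0.0161 
clock: 14.22 tool_pos: [0.5016, 0.0683, 0.2243] force: [-10.7, 1.1, 23.6] opening: 0.0158
```

Proof push held at 22–24 N. Now I'll ease off, open and rise.

```bash
python3 -m inch '[-0.0005,0,0,0,0,0,0, 0,0,0,0,0,0,0, 0,0,0,0,0,0,0.03, 0,0,0,0,0,0,0.03, 0,0,0,0,0,0,0.035, 0,0,0,0,0,0,0.035]'
python3 -m inch '[-0.02,0,0,0,0,0,0.035, -0.03,0,0,0,0,0,0.035, -0.04,0,0,0,0,0,0.035, -0.05,0,0,0,0,0,0.035, 0,0,0,0,0,0,0.035]'
python3 - <<'E'
from fit2 import *
from plant import ctrl
s=ctrl.snapshot("side");np.savez("side7.npz",**s)
crop(s,235,140,355,270,4.5,"pics/s7.png")
E
```

```text
clock: 14.98
tool_pos: [0.5019, 0.0685, 0.2261]
orientation: [-22.8, 89.6, -6.8]
force: [-0.4, -0.6, -0.5]
opening: 0.0347
clock: 15.6
tool_pos: [0.501, 0.0686, 0.3694]
orientation: [-41.4, 89.7, -25.4]
force: [0.7, -0.3, -1.0]
opening: 0.0352
```

View pics/s7.png

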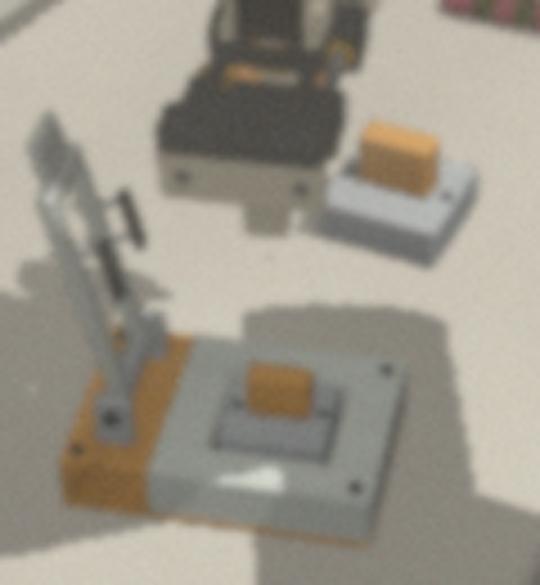

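The die's rib is at crop (280,390), standing in the nest with the plate below the rim. Next I'll measure the clamp angle, the clearance behind it and the die's level.

Run:
```python
from fit2 import *
Rz=R.from_euler('z',15.5,degrees=True)
for n in("side0","top0","side7"):
    C=cloud(dict(np.load(n+".npz"))).reshape(-1,3);C=C[~np.isnan(C[:,0])];L=Rz.inv().apply(C-[.5030,.0684,0])
    m=(L[:,0]>.07)&(L[:,0]<.17)&(abs(L[:,1])<.035)&(L[:,2]>.08)&(L[:,2]<.25);P=L[m]
    th=np.arctan2(P[:,2]-.059,-(P[:,0]-.085));r=np.hypot(P[:,2]-.059,P[:,0]-.085);k=r>.12
    print(n,len(P),"theta",np.percentile(th[k],[10,50,90]).round(3),"rmax",np.percentile(r,[90,99]).round(3),"tab xyz",P[k].mean(0).round(3), "y rng",np.percentile(P[k][:,1],[2,98]).round(3))
    m=(L[:,0]>.1)&(L[:,0]<.4)&(abs(L[:,1])<.16)&(L[:,2]>.1)&(L[:,2]<.6);P=L[m]
    H=np.zeros((12,8));i=((P[:,0]-.1)/.025).astype(int).clip(0,11);j=((P[:,1]+.16)/.04).astype(int).clip(0,7);np.maximum.at(H,(i,j),P[:,2]);print((H*100).astype(int))
    m=(abs(L[:,0])<.014)&(abs(L[:,1])<.02)&(L[:,2]>.055)&(L[:,2]<.09)
    if n=="side7":
        P=L[m];A=np.c_[P[:,:2],np.ones(len(P))];q=np.linalg.lstsq(A,P[:,2],rcond=None)[0];print("rib",len(P),P.mean(0),q)
```

```text
side0 616 theta [1.777 1.793 1.826] rmax [0.151 0.164] tab xyz [0.117 0.003 0.198] y rng [-0.023  0.025]
[[ 0  0  0 22 21  0  0  0]
 [ 0  0  0 21 21  0  0  0]
 [ 0  0  0  0  0  0  0  0]
 [ 0  0  0  0  0  0  0  0]
 [15  0  0 34 46  0  0  0]
 [20 17 47 48 48 46 30  0]
 [21 52 50 48 50 47 39  0]
 [19 56 56 56 56 52 47  0]
 [55 55  0 56 56 51 47  0]
 [14  0 52 53 53 52 48  0]
 [ 0  0  0 52 54 49 48 14]
 [54 55  0 48 47 49 48 14]]
top0 307 theta [1.744 1.775 1.804] rmax [0.155 0.166] tab xyz [0.114 0.    0.198] y rng [-0.025  0.026]
[[ 0  0  0 22 22  0  0  0]
 [ 0  0  0 21 21  0  0  0]
 [ 0  0  0  0  0  0  0  0]
 [ 0  0  0  0  0  0  0  0]
 [15  0  0 36 46  0  0  0]
 [21 20 47 49 49 46 38  0]
 [21 21 49 49 50 49 39  0]
 [15 16 50 56 56 52 48  0]
 [15 28 46 55 56 51 47  0]
 [16 34 34 52 54 53 48  0]
 [16 30 16 52 54 49 49 14]
 [29 36  0  0 47 49 48 15]]
side7 616 theta [1.777 1.792 1.828] rmax [0.15  0.164] tab xyz [0.117 0.002 0.197] y rng [-0.025  0.024]
[[ 0  0  0 22 21  0  0  0]
 [ 0  0  0 21 21  0  0  0]
 [ 0  0  0  0  0  0  0  0]
 [ 0  0  0  0  0  0  0  0]
 [15  0  0 34 38  0  0  0]
 [21 17 47 48 49 46 29  0]
 [21 52 49 48 50 48 39  0]
 [15 56 56 56 56 52 47  0]
 [55 55  0 56 56 51 47  0]
 [15  0 52 53 53 52 48  0]
 [ 0  0  0 52 54 50 48 14]
 [54 55  0 48 47 49 48 15]]
rib 91 [0.00022427 0.00403668 0.06525788] [-0.01680952 -0.45307345  0.06709057]
```

```bash
python3 - <<'E'
from fit2 import *
Rz=R.from_euler('z',15.5,degrees=True)
for n in("side0","top0"):
    C=cloud(dict(np.load(n+".npz"))).reshape(-1,3);C=C[~np.isnan(C[:,0])];L=Rz.inv().apply(C-[.5025,.0684,0])
    for y0 in np.arange(-.12,.12,.03):
      m=(L[:,0]>.14)&(L[:,0]<.4)&(L[:,1]>y0)&(L[:,1]<y0+.03)&(L[:,2]>.24)&(L[:,2]<.6);P=L[m]
      if len(P)>5: i=np.argsort(P[:,0])[:len(P)//50+3];print(n,y0.round(2),P[i].mean(0).round(3))
E
python3 -m inch '[-0.03,0,0.02,0,0,0,0.01, -0.04,0,0.03,0,0,0,0, -0.02,0,0.04,0,0,0,0, 0,0,0.03,0,0,0,0, 0,0,0,0,0,0,0, 0,0,0,0,0,0,0]'
python3 -c "
from go import *
from go import R
delta(.502+.138*.9636,.0684+.138*.2672,.383,105.5)"
```

```text
side0 -0.12 [ 0.276 -0.092  0.51 ]
side0 -0.09 [ 0.273 -0.084  0.496]
side0 -0.06 [ 0.249 -0.043  0.474]
side0 -0.03 [ 0.217 -0.007  0.332]
side0 0.0 [0.217 0.015 0.366]
side0 0.03 [0.23  0.035 0.365]
side0 0.06 [0.252 0.07  0.345]
side0 0.09 [0.257 0.094 0.302]
top0 -0.12 [ 0.369 -0.103  0.29 ]
top0 -0.09 [ 0.287 -0.063  0.328]
top0 -0.06 [ 0.246 -0.039  0.472]
top0 -0.03 [ 0.216 -0.005  0.337]
top0 0.0 [0.214 0.016 0.368]
top0 0.03 [0.227 0.037 0.377]
top0 0.06 [0.248 0.071 0.352]
top0 0.09 [0.254 0.093 0.317]
clock: 16.4
tool_pos: [0.6173, 0.1022, 0.4504]
orientation: [-162.5, 89.3, -146.5]
force: [-0.0, -0.1, -0.6]
opening: 0.0005
clock 16.4 pos [0.6173 0.1022 0.4504] F [-0.04 -0.1  -0.56] open 0.0005 j6 [  27.3 -101.4]
jaw 105.92 toolx [-0.0107 -0.0071 -0.9999]
shift tool [ 0.0672 -0.0016  0.0187] rotvec [ 0.42 -0.7   0.22]
```

Flowers begin at jig x 0.214, so there is about 35 mm of margin. I'll move behind the tab and descend.

```bash
python3 -m inch '[0,-0.0016,0.020,0.4,-0.7,0.2,0, 0,0,0,0,0,0,0, 0,0,0,0,0,0,0]'
python3 -c "
from go import *
delta(.502+.139*.9636,.0684+.139*.2672,.383,105.5)"
```

```text
clock: 16.77
tool_pos: [0.6351, 0.1056, 0.4484]
orientation: [-175.0, 89.8, -159.5]
force: [-0.0, -0.3, -0.1]
opening: 0.0002
clock 16.77 pos [0.6351 0.1056 0.4484] F [-0.   -0.32 -0.13] open 0.0002 j6 [  26.8 -101.2]
jaw 105.52 toolx [-0.0031 -0.0012 -1.    ]
shift tool [ 0.0654 -0.0003  0.001 ] rotvec [ 0.02 -0.19  0.02]
```

```bash
python3 -m inch '[0.02,0,0.001,0,-0.2,0,0, 0.02,0,0,0,0,0,0, 0.02,0,0,0,0,0,0, 0.005,0,0,0,0,0,0, 0,0,0,0,0,0,0]'
python3 - <<'E'
from go import *
delta(.502+.139*.9636,.0684+.139*.2672,.383,105.5)
s=ctrl.snapshot("side")
crop(s,215,100,335,270,3.5,"pics/s8.png")
E
```

```text
clock: 17.4
tool_pos: [0.6343, 0.1056, 0.3861]
orientation: [-1.3, 89.5, 14.3]
force: [1.4, 0.5, -1.0]
opening: 0.0005
clock 17.4 pos [0.6343 0.1056 0.3861] F [ 1.39  0.51 -0.96] open 0.0005 j6 [  26.8 -101.3]
jaw 105.61 toolx [ 0.0084  0.0021 -1.    ]
shift tool [ 0.0031 -0.0005  0.0015] rotvec [0.11 0.5  0.01]
```

View pics/s8.png

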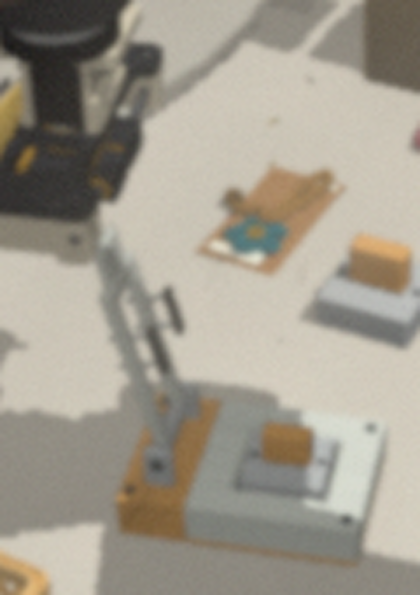

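Fingers are behind the tab. I'll push it over gently in 6 mm rows.

```bash
for i in 1 2; do python3 -m inch '[0,0,-0.006,0,0,0,0, 0,0,-0.006,0,0,0,0, 0,0,-0.006,0,0,0,0]' | tr '\n' ' '; echo; done
python3 -c "
from go import *
delta(.502+.073*.9636,.0684+.073*.2672,.386,105.5)"
```

```text
clock: 17.82 tool_pos: [0.6163, 0.1006, 0.3877] orientation: [0.6, 89.3, 16.3] force: [1.2, 1.0, 0.9] opening: 0.0008 
clock: 18.2 tool_pos: [0.5974, 0.0953, 0.3878] orientation: [1.7, 89.3, 17.4] force: [0.8, 0.5, 1.3] opening: 0.0008 
clock 18.2 pos [0.5974 0.0953 0.3878] F [0.78 0.52 1.26] open 0.0008 j6 [  27.6 -102. ]
jaw 105.62 toolx [ 0.0112  0.0035 -0.9999]
shift tool [ 0.0015 -0.0004 -0.0261] rotvec [ 0.12  0.67 -0.02]
```

```bash
python3 -m inch '[0,0,-0.006,0,0.2,0,0, 0,0,-0.006,0,0.2,0,0, 0,0,-0.006,0,0.2,0,0]' | tr '\n' ' '
python3 - <<'E'
from go import *
delta(.502+.073*.9636,.0684+.073*.2672,.386,105.5)
s=ctrl.snapshot("side")
crop(s,215,100,335,270,3.5,"pics/s9.png")
E
```

```text
clock: 18.58 tool_pos: [0.5785, 0.0902, 0.387] orientation: [131.8, 89.9, 147.4] force: [1.7, 1.5, -1.2] opening: 0.0007 clock 18.57 pos [0.5785 0.0902 0.387 ] F [ 1.68  1.51 -1.18] open 0.0007 j6 [  28.  -102.3]
jaw 105.61 toolx [-8.e-04  5.e-04 -1.e+00]
shift tool [ 0.001  -0.0005 -0.0065] rotvec [ 0.11 -0.04 -0.04]
```

View pics/s9.png

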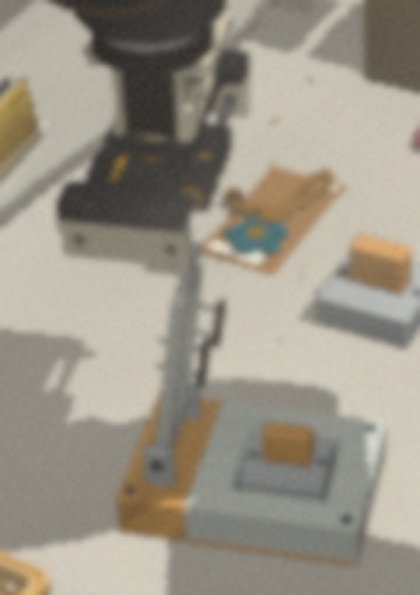

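```bash
python3 -m inch '[0.001,0,-0.007,0,0,0,0, 0.0015,0,-0.007,0,0,0,0, 0.002,0,-0.007,0,0,0,0, 0.002,0,-0.007,0,0,0,0, 0.0025,0,-0.007,0,0,0,0]' | tr '\n' ' '
python3 -c "
from go import *
delta(.502+.017*.9636,.0684+.017*.2672,.365,105.5)"
```

```text
clock: 19.25 tool_pos: [0.542, 0.08, 0.3777] orientation: [122.0, 89.9, 137.6] force: [0.8, 1.7, 0.9] opening: 0.0003 clock 19.25 pos [0.542  0.08   0.3777] F [0.79 1.72 0.87] open 0.0003 j6 [  28.9 -103.2]
jaw 105.6 toolx [-9.e-04  8.e-04 -1.e+00]
shift tool [ 0.0127 -0.0005 -0.0247] rotvec [ 0.1  -0.04 -0.06]
```

```bash
python3 -m inch '[0.003,0,-0.006,0,0,0,0, 0.003,0,-0.006,0,0,0,0, 0.003,0,-0.006,0,0,0,0, 0.0035,0,-0.006,0,0,0,0]' | tr '\n' ' '
python3 -c "
from go import *
delta(.502-.007*.9636,.0684-.007*.2672,.347,105.5)"
python3 -m inch '[0.0045,0,-0.006,0,0,0,0, 0.0045,0,-0.006,0,0,0,0, 0.0045,0,-0.006,0,0,0,0, 0.0045,0,-0.006,0,0,0,0]' | tr '\n' ' '
python3 -c "
from go import *
delta(.502-.027*.9636,.0684-.027*.2672,.325,105.5)
s=ctrl.snapshot('side')
crop(s,215,100,355,270,3.5,'pics/s10.png')"
```

```text
clock: 19.75 tool_pos: [0.5171, 0.073, 0.3644] orientation: [125.8, 89.9, 141.4] force: [1.1, 0.9, 0.5] opening: 0.0006 clock 19.75 pos [0.5171 0.073  0.3644] F [1.14 0.88 0.46] open 0.0006 j6 [  29.6 -103.9]
jaw 105.61 toolx [-9.e-04  7.e-04 -1.e+00]
shift tool [ 0.0174 -0.0004 -0.0228] rotvec [ 0.11 -0.04 -0.05]
clock: 20.25 tool_pos: [0.4923, 0.066, 0.3451] orientation: [147.0, 89.9, 162.6] force: [1.1, 0.8, 0.5] opening: 0.0005 clock 20.25 pos [0.4923 0.066  0.3451] F [1.06 0.77 0.52] open 0.0005 j6 [  30.3 -104.7]
jaw 105.6 toolx [-1.1e-03  4.0e-04 -1.0e+00]
shift tool [ 0.0201 -0.0002 -0.017 ] rotvec [ 0.1  -0.06 -0.04]
```

View pics/s10.png

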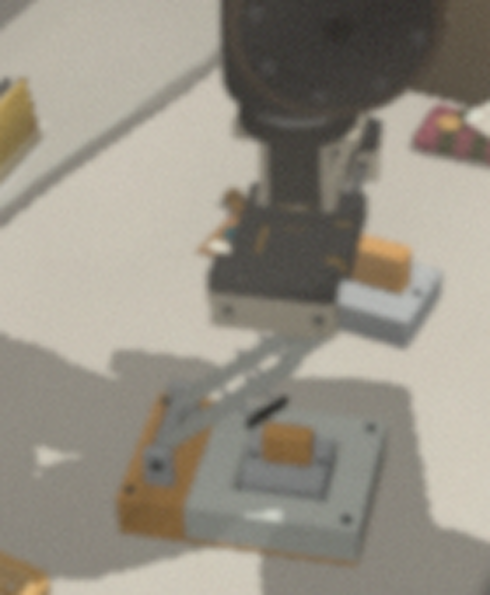

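The clamp is at about 45°, following the finger. I'll continue along the arc.

```bash
python3 -m inch '[0.005,0,-0.0045,0,0,0,0, 0.005,0,-0.0043,0,0,0,0, 0.005,0,-0.004,0,0,0,0, 0.005,0,-0.004,0,0,0,0]' | tr '\n' ' '
python3 -c "
from go import *
delta(.502-.042*.9636,.0684-.042*.2672,.299,105.5)"
python3 -m inch '[0.005,0,-0.003,0,0,0,0, 0.005,0,-0.003,0,0,0,0, 0.005,0,-0.003,0,0,0,0, 0.005,0,-0.003,0,0,0,0, 0.004,0,-0.002,0,0,0,0]' | tr '\n' ' '
python3 -c "
from go import *
delta(.502-.051*.9636,.0684-.051*.2672,.271,105.5)"
```

```text
clock: 20.8 tool_pos: [0.4743, 0.0609, 0.3233] orientation: [157.3, 89.9, 172.9] force: [0.9, 0.4, -0.4] opening: 0.0006 clock 20.8 pos [0.4743 0.0609 0.3233] F [ 0.9   0.45 -0.43] open 0.0006 j6 [  30.9 -105.3]
jaw 105.58 toolx [-2.3e-03  3.0e-04 -1.0e+00]
shift tool [ 0.0243 -0.0002 -0.0132] rotvec [ 0.08 -0.12 -0.05]
clock: 21.42 tool_pos: [0.4597, 0.0568, 0.2975] orientation: [164.5, 89.9, -179.9] force: [-0.4, 1.4, 0.5] opening: 0.0006 clock 21.43 pos [0.4597 0.0568 0.2975] F [-0.36  1.36  0.54] open 0.0006 j6 [  31.5 -105.8]
jaw 105.59 toolx [-0.0024 -0.     -1.    ]
shift tool [ 0.0265 -0.0001 -0.0071] rotvec [ 0.09 -0.13 -0.04]
```

```bash
python3 -m inch '[0.005,0,-0.002,0,0,0,0, 0.005,0,-0.0015,0,0,0,0, 0.005,0,-0.0012,0,0,0,0, 0.005,0,-0.001,0,0,0,0]' | tr '\n' ' '
python3 - <<'E'
from go import *
delta(.502-.055*.9636,.0684-.055*.2672,.241,105.5)
s=ctrl.snapshot('side')
crop(s,215,130,355,270,4,'pics/s11.png')
E
```

```text
clock: 21.92 tool_pos: [0.4534, 0.0549, 0.276] orientation: [172.9, 89.8, -171.5] force: [-0.2, 0.6, 1.9] opening: 0.0003 clock 21.93 pos [0.4534 0.0549 0.276 ] F [-0.19  0.55  1.86] open 0.0003 j6 [  31.7 -106. ]
jaw 105.58 toolx [-3.6e-03 -5.0e-04 -1.0e+00]
shift tool [ 0.035  -0.     -0.0044] rotvec [ 0.08 -0.2  -0.03]
```

View pics/s11.png

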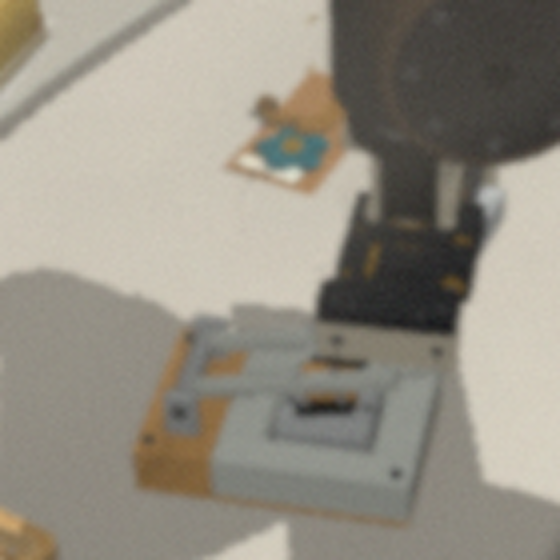

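The clamp is nearly down with the rib in its window. I'll finish in 3 mm steps, watching the force.

```bash
python3 -m inch '[0.004,0,-0.0008,0,0,0,0, 0.004,0,-0.0007,0,0,0,0, 0.003,0,-0.0006,0,0,0,0]' | tr '\n' ' ';echo; for i in 1 2 3; do python3 -m inch '[0.003,0,-0.0004,0,0,0,0, 0.003,0,-0.0003,0,0,0,0]' | grep -v ori| tr '\n' ' ';echo; done
```

```text
clock: 22.35 tool_pos: [0.451, 0.0542, 0.2637] orientation: [175.0, 89.8, -169.5] force: [-0.1, -0.2, 0.2] opening: 0.0002 
clock: 22.6 tool_pos: [0.4502, 0.054, 0.2573] force: [-0.3, 0.1, 1.8] opening: 0.0003 
clock: 22.85 tool_pos: [0.4495, 0.0538, 0.251] force: [-0.9, 1.0, 1.9] opening: 0.0004 
clock: 23.1 tool_pos: [0.4489, 0.0537, 0.2447] force: [0.4, -0.6, 1.6] opening: 0.0005
```

```bash
for i in 1 2 3 4; do python3 -m inch '[0.0015,0,0,0,0,0,0]' | grep -v ori| tr '\n' ' ';echo; done
```

```text
clock: 23.22 tool_pos: [0.4488, 0.0536, 0.243] force: [-0.6, 0.8, 3.3] opening: 0.0005 
clock: 23.35 tool_pos: [0.4489, 0.0537, 0.2418] force: [-5.2, 0.8, 16.4] opening: 0.0003 
clock: 23.48 tool_pos: [0.449, 0.0537, 0.2414] force: [-10.4, 1.5, 29.4] opening: 0.0 
clock: 23.6 tool_pos: [0.449, 0.0537, 0.2414] force: [-11.9, 0.7, 27.3] opening: 0.0011
```

It reached the hard stop at TCP 0.2414, against 0.241 expected when shut. I'll back off and look.

```bash
python3 -m inch '[-0.003,0,0,0,0,0,0, -0.02,0,0,0,0,0,0, -0.04,0,0,0,0,0,0, -0.05,0,0,0,0,0,0, -0.04,0,-0.02,0,0,0,0, 0,0,-0.03,0,0,0,0, 0,-0.04,-0.03,0,0,0,0, 0,-0.05,0,0,0,0,0, 0,-0.05,0,0,0,0,0, 0,-0.05,0,0,0,0,0, 0,-0.05,0,0,0,0,0, 0,-0.05,0,0,0,0,0, 0,0,0,0,0,0,0]'
python3 - <<'E'
from fit2 import *
from plant import ctrl
s=ctrl.snapshot('side');np.savez("side9.npz",**s);t=ctrl.snapshot('top');np.savez("top9.npz",**t)
crop(s,215,150,355,270,5,'pics/s12.png');cv2.imwrite("pics/t12.png",t["color"][:,:,::-1]);cv2.imwrite("pics/s12f.png",s["color"][:,:,::-1])
Rz=R.from_euler('z',15.5,degrees=True)
for s in(s,t):
    C=cloud(s).reshape(-1,3);L=Rz.inv().apply(np.nan_to_num(C,nan=9)-[.5025,.0684,0])
    for a,b,w in((-.078,-.055,.014),(-.05,.06,.026),(-.012,.012,.006)):
        m=(L[:,0]>a)&(L[:,0]<b)&(abs(L[:,1])<w)&(L[:,2]>.045)&(L[:,2]<.1)
        if a==-.05: m&=abs(L[:,1])>.017
        P=L[m]
        if len(P)>8: print(a,len(P),"z",np.percentile(P[:,2],[10,50,90]).round(4),"slope x",np.polyfit(P[:,0],P[:,2],1).round(3))
E
```

```text
clock: 25.22
tool_pos: [0.4506, -0.2558, 0.3998]
orientation: [0.6, 90.0, 16.4]
force: [0.1, 1.8, -0.9]
opening: 0.0007
-0.078 70 z [0.0595 0.0619 0.0643] slope x [0.047 0.065]
-0.05 392 z [0.0519 0.0616 0.0656] slope x [0.001 0.06 ]
-0.012 40 z [0.0586 0.0677 0.0708] slope x [-0.037  0.067]
```

View pics/s12.png

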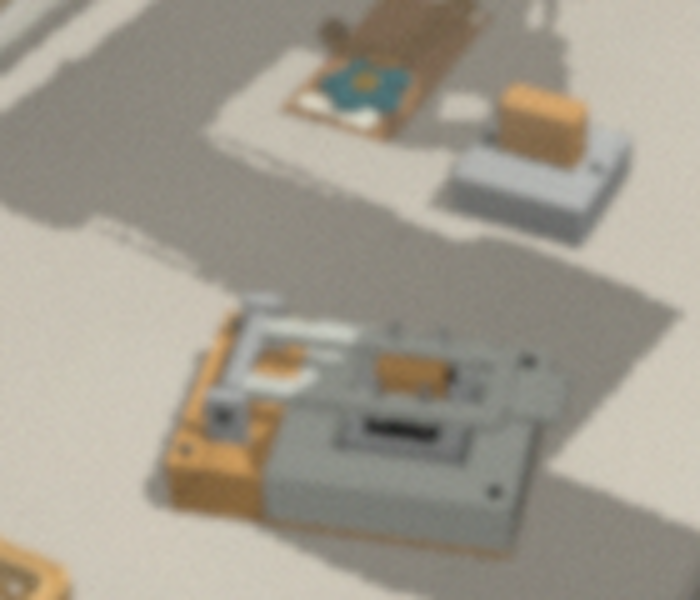

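View pics/s12f.png

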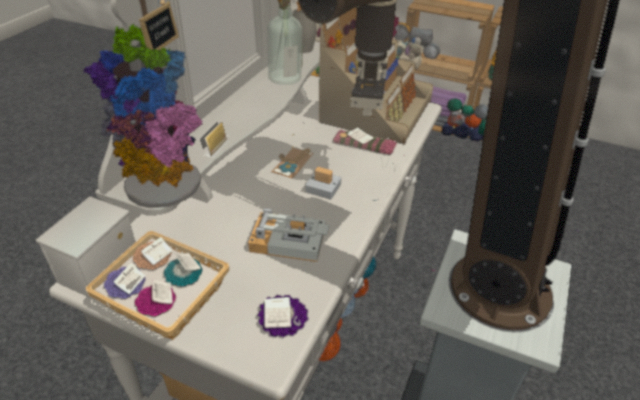

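View pics/t12.png

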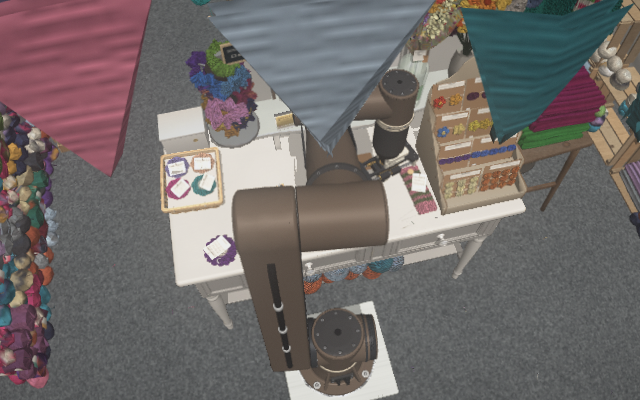

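The clamp is shut and level with the rib through its window at crop (412,375). The coasters, sleeve and bigger block are where they were, and the robot is clear. Handing in.

```bash
python3 -c "
from plant import ctrl
print(ctrl.get_obs()['force'].round(1),ctrl.close_job())"
```

```text
the job is handed in; nothing more can be done
[-0.9  0.9 -0.9] None
```

The die is seated in the nest, the clamp is shut over it, and the job is handed in at about 25 s of the 67 s allowed.

**Die:** I took the smaller ribbed block. The first try caught the nest rim at 14 N, so I backed off, shifted 2 mm and it went in. The pad gave a steady 7 N or so over about 5.6 mm. After that the die stopped and the force climbed stiffly, at roughly the bed's stiffness. I held a proof push of 22–24 N before releasing. With the sideways load from the arm's give, up to about 11 N, that is about 26 N in all.

**Clamp:** I pushed it over by the tab with about 1–3 N, until it met its stop. It briefly reached 29 N there because my steps were a little large.

**Last checks:**
- **Clamp:** the frame reads level. The tab is at 62 mm where shut should read 63 mm.
- **Die:** the rib stands up through the clamp's window, with its top at about 68 mm.
- **Stock:** the coasters, sleeve and bigger block look undisturbed in the side picture.
- **Robot:** it is clear of everything.

**Not confirmed or in disagreement:**
- I had no seat-pin reading, so "fully home" rests on force and travel alone.
- The top camera could not see the jig at the end because the arm hid it.
- My camera fits of the nest disagreed by 2–4 mm, which caused the rim contact.
- The moment reading at the rim pointed to the opposite side from where the contact turned out to be.

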